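Load the kiln car and switch the kiln on

ROBOT

A 6-joint arm with a two-finger parallel gripper is mounted at the origin on the work surface. World frame = base frame: x ahead of the robot, y to its left, z up, the work surface at z = 0. Lengths are in m, angles in degrees, forces in N, time in s.
With the tool pointing down it reaches from about 0.4 to 0.925 m from the base axis. Payload 3.4 kg.
Tool frame: the origin (TCP) lies between the finger pads; the fingertips stand 19 mm ahead of it and the grasp point (between the pads) is the TCP (robot.tip_reach is the distance from the TCP to the fingertips, in m); z points along the fingers, y is the line along which they close (so a half turn about z gives the same grasp; the last joint's range is limited). The gripper opens to 85 mm and grips with 20 to 120 N. Pads are 22 mm wide; open, the fingers measure 114 mm over their backs; the gripper's body (76 mm by 85 mm) begins 54 mm behind the grasp point. The pads swing forward as they close: fully open they stand 13 mm farther back than shut.
Start: joints at [-72.794, 17.578, 86.31, -0, 76.112, -4.211], TCP at [0.21, -0.535, 0.25] pointing down, gripper open.
Joint ranges: [-179.03, 179.03], [-60, 130.46], [8.19, 133.38], [-81.62, 261.62], [5.75, 156.47], [-153.77, 153.77]. Speed limits (degrees/s): [147.25, 147.25, 180, 180, 180, 180].

INTERFACE

Orientations are given as a 3x3 rotation matrix whose columns are the frame's x, y, z axes.
In Python, from station import robot gives the robot as it stands. The module is installed in compiled form; this text tells all that it offers.
- The arm moves only by the tool send_rows, never from a script. Its argument "deltas" is a list of rows, each an object with "delta_pos": the shift along the world's x, y, z in cm, a list of three; "dr": the turn, a rotation vector about the world's x, y, z in rad, a list of three. A call has 1 to 5 rows; each row is the pose to reach, as a shift and turn from the pose commanded when the call began; what a row does not reach only later rows make up. A row lasts 1/8 s, in which the tool goes at most 62.5 mm and 10.7 degrees, less where a joint would pass 70% of its speed; a pose out of reach is approached as far as the arm can. A call with a gripper value outside its range is refused whole. "claw" is the closure, from -1 (fully open) to 1 (shut), set as the call begins (left out, the last holds). The fingers move at their own pace and stop on an object; "squeeze" is the grip in N (left out, the last holds). Time passes only in rows, so rows that repeat a pose let the fingers close. It gives the time, the measured TCP pose, the force, the opening and the grip force at its end, in the units of the state.
- robot.observe(): the state, without advancing time (a new reading comes with each control period).
- robot.capture(name): name is "side" or "top" or "wrist"; returns (picture, depth): 384x512x3 uint8, red, green, blue; 384x512 float32, m along the optical axis (not along the pixel's ray), 0 where there is no reading.
- robot.get_calibration(name): a dict with "fx", "fy", "cx", "cy" (pixels), "world_from_camera" (4x4, takes a point from camera to world coordinates). Camera axes: x right, y down, z forward; pixel columns grow to the right and rows downward; lengths in m; the calibration is good to about 2 mm. A picture is of the moment at which its call begins: read the wrist's pose just before it. get_calibration takes no time and is no camera call; for the wrist camera it gives the pose at the moment of the call.
- robot.close_job(): hands the job in; it is judged then, once.
Trained networks look in the newest picture that a camera, given by its name, has taken for a name from the list of things; names that differ only in an ending like _2 or _b are one class to them, and where a whole thing is asked for, a point or a joint stands for the part that bears it (a point fixed in the world has none). Each returns a list of dicts, best first, with "p" (0 to 1); they miss things now and then, are a little off and sometimes report something else, mostly with a low value. They report only what shows in the picture. A call takes as long as a camera call. They do not tell look-alikes from the thing itself.
- robot.cut_out(name, camera): "pixels" (384x512 bool, what is visible of it).
- robot.pinpoint(name, camera): "location" ([x, y, z] in m, in the coordinates of the camera as it stood for that picture, good to about 4 mm: a listed point, or the origin of a listed thing).
The state is a dict: "clock": time; "joints": joint angles; "dq": joint speeds; "tau": joint torques, N m; "eef_pos": TCP position; "tool_rot": TCP orientation; "contact_force": force on the tool from outside, world axes, zero at the start; "ft_torque": the same for the moment, N m; "gripper_width": finger opening in m; "gripper_force": force on a finger pad.
Only numpy, scipy, OpenCV 4.12 (cv2) and the standard library are available. Lean on these libraries where they do the work, as an engineer would, in place of code of your own. Each camera call takes 0.05 s, during which the arm holds its last target. There are 200 camera calls.

TASK

Set the paint pot from the metal tray onto the middle of the round white mat and stand all the little white jars upright in the tray while it is still on the plywood stand, then slide the loaded tray (do not lift it) across the gap onto the kiln car, squarely up against the yellow stop, without letting either end dip into the gap. Then put the red key fully into the brass key switch of the controller, turn it clockwise as far as it goes, take it out again and put it back fully in its black holder, leaving the switch on. Do not disturb the paint bowls and the glaze jar.

Things in the scene. Friction and masses are not known exactly. Their poses are not given: they have to be found in the camera images.
- kiln_car: kiln car (fixed): reddish deck, dark frame. Origin at table level below the deck's centre; its +y is the tray's direction of travel (roughly world +y), x runs across. Deck top 48 mm above the table, 200 mm across (x), 235 mm along (y), no side rails; at its +y end a yellow stop bar 14 mm thick, 24 mm higher than the deck.
- stop_face (a point): middle of the stop bar's near face, at deck height (117.5 mm along the car's +y from its centre, 48 mm up); axes as the car. The tray's leading end must touch it.
- stand: plywood stand (fixed), on the car's -y side and parallel to it. Origin at table level below its centre; top 50 mm above the table (2 mm above the car's deck), 200 mm across (x), 235 mm along (y). The open gap to the car, down to the table, is 70 to 90 mm: the distance between the two origins less 235 mm.
- tray: aluminium tray, 0.45 kg, 170 mm (x) by 220 mm (y), 20 mm high; walls 6 mm thick rise 15 mm above the 5 mm floor. Origin at the centre of its underside, which is its balance point; +y points to the car. Starts empty on the stand, slides freely. Jars in its leading (+y) half make it tip into the gap sooner: load the trailing half first. Push low on the trailing wall, square to it.
- tray_lead (a point): middle of the lower edge of the tray's leading end (+110 mm in tray y), axes as the tray
- tray_trail (a point): middle of the lower edge of the tray's trailing end (-110 mm in tray y), axes as the tray
- jar0: small white jar with blue bands, 0.08 to 0.15 kg: 62 mm high, 56 mm in diameter, straight sides from 12 to 44 mm up, foot 50 mm, narrower neck above. Origin at the centre of its underside, z up. Starts upright on the table on the robot's side of the stand and car. 2 to 4 jars are there; absent ones read None.
- jar1: small white jar with blue bands, 0.08 to 0.15 kg: 62 mm high, 56 mm in diameter, straight sides from 12 to 44 mm up, foot 50 mm, narrower neck above. Origin at the centre of its underside, z up. Starts upright on the table on the robot's side of the stand and car. 2 to 4 jars are there; absent ones read None.
- jar2: small white jar with blue bands, 0.08 to 0.15 kg: 62 mm high, 56 mm in diameter, straight sides from 12 to 44 mm up, foot 50 mm, narrower neck above. Origin at the centre of its underside, z up. Starts upright on the table on the robot's side of the stand and car. 2 to 4 jars are there; absent ones read None.
- jar3: small white jar with blue bands, 0.08 to 0.15 kg: 62 mm high, 56 mm in diameter, straight sides from 12 to 44 mm up, foot 50 mm, narrower neck above. Origin at the centre of its underside, z up. Starts upright on the table on the robot's side of the stand and car. 2 to 4 jars are there; absent ones read None.
- paint_pot: paint pot, 0.12 kg, standing in the tray at the start: grey cylinder 42 mm in diameter with an orange lid 44 mm in diameter, 46 mm high overall (lid from 34 mm up). Origin at the centre of its underside, z up.
- mat: round white ceramic mat (fixed), 80 mm in diameter, 4 mm thick, on the table on the robot's side of the gap; origin at the centre of its underside.
- key: switch key, 40 g, upright in its holder. Origin at the blade's tip on the axis, z up. Steel blade 24 mm long, 16 mm wide (key x), 6 mm thick (key y), last 4.5 mm stepped down to 11 by 2.5 mm; collar 26 x 16 mm, 24 to 28 mm up; red plastic bow 34 mm wide (x), 10 mm thick (y), 28 to 58 mm up. Same after a half turn.
- holder: black block holding the key (fixed), 60 x 60 x 34 mm; origin at the centre of its underside. Slot in the top 19 by 9 mm, 28 mm deep; the blade stands 24 mm deep in it, collar on the top face, key x along the block's x.
- controller: grey controller box (fixed), 50 mm high, 150 mm (x) by 100 mm (y), with the brass key switch on top; origin on the table below the axis of the switch, box from -55 to +95 mm in x. Its axes give the slot's direction when the switch reads 0.
- slot (a point): mouth of the key slot on the switch's axis, in the top face of the brass cylinder (46 mm diameter), 80 mm above the table. Turns with the switch: its x lies along the slot's long side. Slot 19.5 by 9 mm, 28 mm deep. The key is fully in when its collar meets the brass (blade tip 24 mm below this point). Either way round fits.
- switch (a joint): angle of the key switch: 0 is off, 1.0 rad is its end stop (kiln on); grows as it turns clockwise seen from above. Starts between 0 and 0.15. Stiff (about 0.05 N m), stays where it is left; the key has about 0.2 rad of play either way in the slot.
- paint_bowl: blue paint bowl, a bystander on the far side of the table (90 mm or less across, up to 90 mm high); origin at the centre of its underside. Leave it alone.
- green_bowl: green paint bowl, a bystander on the far side of the table (90 mm or less across, up to 90 mm high); origin at the centre of its underside. Leave it alone.
- glaze_jar: glaze jar, a bystander on the far side of the table (90 mm or less across, up to 90 mm high); origin at the centre of its underside. Leave it alone.
Things that resemble listed ones, but are neither listed nor needed, are in the scene too. Leave any pink look-alike of the jar2 alone.

How it is judged:
By the outcome, as a careful person would: the job done as asked, in the order asked, and still so for the second after the job is handed in, with the robot touching nothing.
Of jar0, jar1, jar2, jar3 only 2 to 4 are there at a start; the rules pass over those that are not, and their reading is None.
At some moment in a run one of jar0, jar1, jar2, jar3 may be knocked a few centimetres aside while the robot is not near it.
It also fails if it takes over 208 s, if anything falls off the work surface, if the arm or the gripper's body presses on something with over 40 N, if the wrist force passes 120 N, or if a joint passes its speed limit or range.

## Working session

There is one attempt and no reset: what is moved stays moved. The work goes in short steps, Python scripts to look and compute and a tool call to move; the robot and the scene stay as the last step left them, time stands still between calls to the robot, and variables do not carry over. Pictures are saved under pics/ and viewed, at most 14 in all, crops included, and the job is handed in when it is done.

Besides the shell and the picture viewer there is one more tool, called after ">>>" by a JSON object that holds its "api" and its "payload". send_rows: Moves the arm, as the interface text tells. Its arguments: {"type":"object","properties":{"deltas":{"type":"array","items":{"type":"object","properties":{"delta_pos":{"type":"array","items":{"type":"number"}},"dr":{"type":"array","items":{"type":"number"}}}}},"claw":{"type":"number"},"squeeze":{"type":"number"}},"required":["deltas"]}

```bash
mkdir -p pics; cat > h.py <<'E'
import numpy as np, cv2
from station import robot
def cap(c):
    im,d=robot.capture(c); K=robot.get_calibration(c); return im,d,K
def w(K,p):
    T=np.array(K["world_from_camera"]); return T[:3,:3]@np.array(p)+T[:3,3]
def pix(K,P):
    T=np.linalg.inv(np.array(K["world_from_camera"])); q=T[:3,:3]@np.array(P)+T[:3,3]
    return K["fx"]*q[0]/q[2]+K["cx"],K["fy"]*q[1]/q[2]+K["cy"]
def cloud(d,K):
    v,u=np.mgrid[:384,:512]; P=np.stack([(u-K["cx"])/K["fx"]*d,(v-K["cy"])/K["fy"]*d,d],-1)
    T=np.array(K["world_from_camera"]); return P@T[:3,:3].T+T[:3,3]
def save(n,im,s=1.5):
    cv2.imwrite("pics/"+n+".png",cv2.resize(im[...,::-1],None,fx=s,fy=s,interpolation=cv2.INTER_CUBIC))
E
python3 - <<'E'
from h import *
for c in ("top","side"):
    im,d,K=cap(c); save(c,im); np.savez(c+"0.npz",im=im,P=cloud(d,K))
    print(c,np.round(np.array(K["world_from_camera"])[:3,3],3))
    for n in "kiln_car stop_face stand tray tray_lead tray_trail jar0 paint_pot mat key holder controller slot paint_bowl green_bowl glaze_jar".split():
        for r in robot.pinpoint(n,c):
            if r["p"]>.2: P=w(K,r["location"]); print(n,round(r["p"],2),np.round(P,3),np.round(pix(K,P)))
print(robot.observe()["clock"])
E
```

```text
top [ 0.379 -0.01   1.064]
kiln_car 0.6 [ 0.612  0.13  -0.003] [211. 181.]
stop_face 0.79 [0.614 0.24  0.048] [168. 176.]
stand 0.23 [ 0.417 -0.309  0.003] [372. 252.]
tray 0.57 [ 0.605 -0.196  0.047] [331. 180.]
tray 0.54 [0.798 0.027 0.003] [248. 118.]
tray 0.23 [ 0.606 -0.31   0.052] [374. 179.]
tray_lead 0.88 [ 0.604 -0.082  0.052] [288. 180.]
tray_lead 0.6 [ 0.456 -0.422  0.013] [415. 237.]
tray_trail 0.64 [ 0.604 -0.309  0.051] [374. 180.]
tray_trail 0.39 [ 0.785 -0.112  0.001] [297. 122.]
jar0 0.81 [ 0.432  0.155 -0.001] [200. 245.]
jar0 0.8 [0.336 0.157 0.001] [199. 281.]
jar0 0.7 [ 0.417 -0.31   0.004] [372. 252.]
jar0 0.66 [0.42  0.272 0.   ] [158. 249.]
paint_pot 0.69 [0.553 0.401 0.081] [102. 196.]
paint_pot 0.67 [ 0.595 -0.184  0.051] [327. 183.]
mat 0.67 [ 0.438 -0.017 -0.005] [263. 243.]
mat 0.64 [ 0.454 -0.426  0.013] [416. 238.]
key 0.69 [ 0.453 -0.427  0.011] [417. 238.]
key 0.49 [ 0.79  -0.114 -0.002] [297. 121.]
key 0.34 [ 0.415 -0.31   0.004] [373. 252.]
holder 0.75 [ 0.457 -0.426  0.003] [415. 237.]
controller 0.75 [0.555 0.399 0.001] [115. 201.]
slot 0.8 [0.551
[... 759 characters left out ...]
0. 325.]
jar0 0.89 [ 0.425 -0.161 -0.001] [217. 254.]
jar0 0.76 [0.431 0.153 0.   ] [211. 194.]
jar0 0.74 [ 0.418 -0.312  0.001] [219. 292.]
jar0 0.68 [ 0.336  0.159 -0.002] [183. 196.]
jar0 0.51 [0.424 0.265 0.003] [207. 178.]
mat 0.71 [ 0.434 -0.014  0.002] [216. 222.]
key 0.73 [ 0.454 -0.428  0.01 ] [239. 324.]
key 0.49 [ 0.785 -0.112 -0.002] [335. 230.]
holder 0.87 [ 0.454 -0.422  0.001] [239. 325.]
controller 0.69 [0.552 0.4   0.   ] [237. 159.]
slot 0.59 [0.548 0.402 0.08 ] [236. 140.]
paint_bowl 0.87 [ 0.789 -0.111  0.001] [337. 229.]
green_bowl 0.68 [ 0.434 -0.014  0.005] [216. 221.]
green_bowl 0.62 [0.797 0.026 0.002] [326. 203.]
glaze_jar 0.72 [ 0.784  0.19  -0.001] [308. 180.]
1.7
```

View pics/top.png

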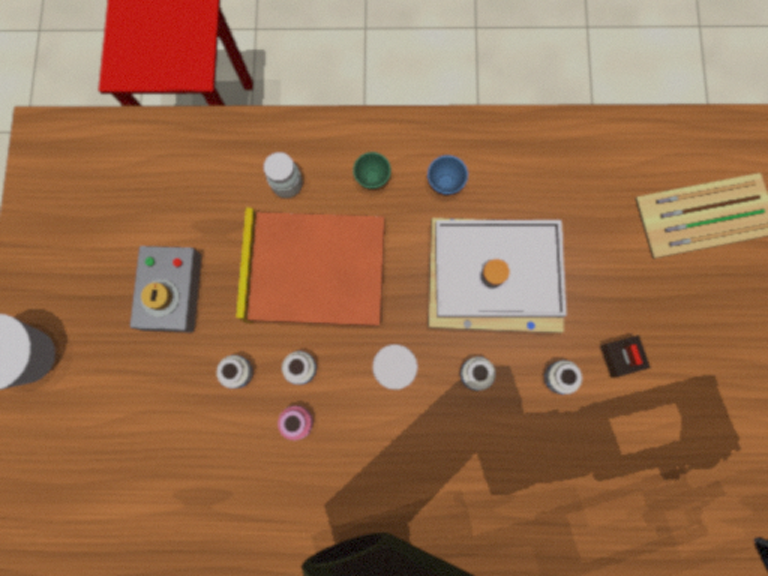

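View pics/side.png

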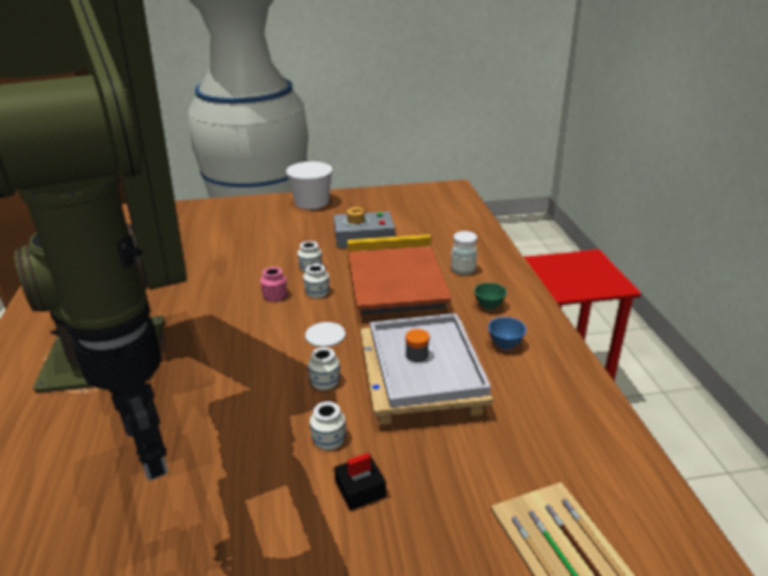

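The top view (1.5× pixels) shows four white jars at (480,373), (565,377), (298,367) and (233,371). The pink one at (295,423) is the look-alike and stays where it is. The tray with the orange-lidded pot is at (500,268), the mat at (395,367), the key holder at (625,357) and the switch at (155,295). Next I'll refine the poses from the depth clouds.

```bash
python3 - <<'E'
from h import *
D=np.load("top0.npz"); im,P=D["im"],D["P"]
hsv=cv2.cvtColor(im,cv2.COLOR_RGB2HSV)
def box(x0,x1,y0,y1,z0,z1): return (P[...,0]>x0)&(P[...,0]<x1)&(P[...,1]>y0)&(P[...,1]<y1)&(P[...,2]>z0)&(P[...,2]<z1)
def rect(n,m):
    Q=P[m]; r=cv2.minAreaRect((Q[:,:2]*1000).astype(np.float32)); print(n,m.sum(),np.round(r[0],1),np.round(r[1],1),round(r[2],1),"zmed",np.round(np.median(Q[:,2]),4),"mean",np.round(Q.mean(0),3))
for n,(x,y) in dict(A=(.425,-.161),B=(.418,-.311),C=(.432,.154),Dd=(.422,.268),pink=(.336,.158)).items():
    rect(n,box(x-.045,x+.045,y-.045,y+.045,.015,.075)); rect(n+" top",box(x-.045,x+.045,y-.045,y+.045,.052,.075))
rect("car",box(.48,.74,-.02,.24,.04,.056)); rect("stop",box(.48,.74,.2,.3,.062,.085))
rect("stand",box(.48,.74,-.36,-.03,.042,.09)); rect("traywall",box(.48,.74,-.36,-.03,.063,.08))
rect("pot",box(.52,.7,-.3,-.1,.085,.12))
rect("mat",box(.37,.48,-.09,.06,-.01,.02)&(hsv[...,1]<60)&(hsv[...,2]>120))
rect("holder",box(.38,.52,-.5,-.36,.02,.042)); rect("key",box(.38,.52,-.5,-.36,.05,.08))
rect("ctrl",box(.46,.68,.3,.5,.035,.06)); rect("brass",box(.46,.68,.3,.5,.07,.1))
o=robot.observe(); print(o["eef_pos"],np.round(o["tool_rot"],3),o["gripper_width"])
a=im[180:215,85:125]; b=im[220:255,395:440]
save("crop",np.hstack([cv2.resize(a,(400,350),interpolation=2),cv2.resize(b,(400,350),interpolation=2)]),1)
E
```

```text
A 405 [ 423.7 -159.4] [55.2 56.7] 44.1 zmed 0.0594 mean [ 0.422 -0.157  0.054]
A top 214 [ 423.2 -160. ] [40.4 40.5] 73.5 zmed 0.0625 mean [ 0.423 -0.16   0.062]
B 437 [ 417.2 -307.7] [56.  55.3] 25.8 zmed 0.0526 mean [ 0.417 -0.303  0.052]
B top 220 [ 417. -309.] [38.6 40.3] 87.5 zmed 0.0626 mean [ 0.417 -0.308  0.062]
C 398 [432.1 153.4] [54.9 55.4] 1.5 zmed 0.059 mean [0.431 0.15  0.053]
C top 210 [431.4 153.7] [40.4 40.3] 13.1 zmed 0.0623 mean [0.431 0.153 0.062]
Dd 413 [423.5 267.2] [54.7 55.8] 43.2 zmed 0.0569 mean [0.423 0.263 0.053]
Dd top 218 [424.1 267.6] [40.1 42.8] 17.8 zmed 0.0626 mean [0.424 0.268 0.062]
pink 404 [337.3 157.6] [52.9 56.9] 0.3 zmed 0.0599 mean [0.338 0.154 0.054]
pink top 217 [337.6 158. ] [39.7 40.8] 46.0 zmed 0.0622 mean [0.337 0.157 0.062]
car 6246 [610.3 125.8] [235.5 201.1] 87.9 zmed 0.0483 mean [0.608 0.124 0.048]
stop 448 [614.4 249.4] [ 15.9 200.2] 87.8 zmed 0.0717 mean [0.612 0.249 0.071]
stand 6326 [ 598.3 -194.9] [235.1 200.8] 88.0 zmed 0.0554 mean [ 0.594 -0.195  0.057]
traywall 860 [ 605.  -197.9] [170.4 220.7] 0.0 zmed 0.0699 mean [ 0.601 -0.202  0.07 ]
pot 247 [ 590.9 -185.8] [42.9 42. ] 75.6 zmed 0.1014 mean [ 0.59  -0.185  0.101]
mat 691 [435.3 -16. ] [78.5 76.3] 0.1 zmed 0.0039 mean [ 0.436 -0.016  0.004]
holder 472 [ 455.2 -422.4] [59.9 62.4] 15.6 zmed 0.034 mean [ 0.454 -0.418  0.034]
key 83 [ 455.4 -422.1] [33.3 11.1] 16.6 zmed 0.0663 mean [ 0.455 -0.421  0.065]
ctrl 1836 [572.5 401.3] [101.7 150.2] 88.2 zmed 0.0502 mean [0.573 0.397 0.05 ]
brass 259 [552.6 402.1] [44.8 45. ] 19.9 zmed 0.0789 mean [0.552 0.401 0.079]
[ 0.20993883 -0.53530724  0.25031069] [[ 0.931  0.365 -0.   ]
 [ 0.365 -0.931 -0.   ]
 [-0.    -0.    -1.   ]] 0.08540090900724304
```

View pics/crop.png

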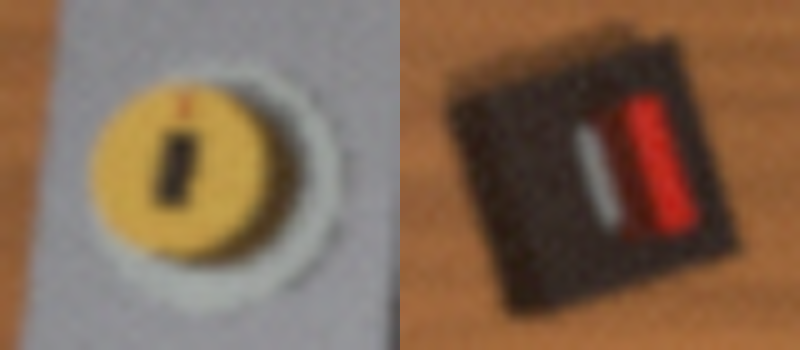

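The measurements agree with each other:
- **Car and stand:** turned −2.1°, with a gap of 86 mm.
- **Key:** yaw +16°.
- **Slot:** yaw about −8°.
- **Grey strip in the crop:** the key's collar.

I'll start with the paint pot.

>>> {"api": "send_rows", "payload": {"deltas": [{"delta_pos":[5,4.5,0],"dr":[0,0,-0.12]},{"delta_pos":[10,9,0],"dr":[0,0,-0.25]},{"delta_pos":[14.5,13.5,0],"dr":[0,0,-0.374]},{"delta_pos":[19,17.5,0],"dr":[0,0,-0.374]},{"delta_pos":[19,17.5,0],"dr":[0,0,-0.374]}], "claw": -1, "squeeze": 40}}

```text
clock: 2.33
eef_pos: [0.4025, -0.3574, 0.2505]
tool_rot: [[1.0, 0.005, 0.001], [0.005, -1.0, 0.001], [0.001, -0.001, -1.0]]
contact_force: [0.2, -0.2, 0.1]
gripper_width: 0.0849
gripper_force: 0.0
```

>>> {"api": "send_rows", "payload": {"deltas": [{"delta_pos":[4.5,4,-1],"dr":[0,0,0]},{"delta_pos":[9,8,-3],"dr":[0,0,0]},{"delta_pos":[13.5,12.5,-5],"dr":[0,0,0]},{"delta_pos":[18,17.4,-7],"dr":[0,0,0]},{"delta_pos":[19.1,17.4,-9],"dr":[0,0,0]}]}}

```text
clock: 2.95
eef_pos: [0.5931, -0.1845, 0.16]
tool_rot: [[1.0, 0.003, 0.002], [0.003, -1.0, -0.0], [0.002, 0.0, -1.0]]
contact_force: [-0.8, -1.4, 0.3]
gripper_width: 0.0852
gripper_force: 0.0
```

```bash
cat >> h.py <<'E'
def st():
    o=robot.observe(); R=np.array(o["tool_rot"]); print("t",round(o["clock"],2),"tcp",np.round(np.array(o["eef_pos"])*1000,1),"yaw",round(np.degrees(np.arctan2(R[1,0],R[0,0])),2),"z",np.round(R[:,2],3),"w",round(o["gripper_width"]*1000,1),"gf",np.round(o["gripper_force"],1),"F",np.round(o["contact_force"],1),"T",np.round(o["ft_torque"],2),"q6",round(o["joints"][5],1)); return o
def jars():
    im,d,K=cap("top"); P=cloud(d,K); h=cv2.cvtColor(im,cv2.COLOR_RGB2HSV)
    for z0,z1 in ((.052,.072),(.106,.127)):
        m=((P[...,2]>z0)&(P[...,2]<z1)&(P[...,0]>.28)&(P[...,0]<.72)&(P[...,1]>-.4)&(P[...,1]<.33)&(P[...,0]<(.48 if z0<.1 else .72))&(h[...,1]<90)).astype(np.uint8)
        n,l,s,c=cv2.connectedComponentsWithStats(m)
        for i in range(1,n):
            if s[i,4]>60:
                r=cv2.minAreaRect((P[l==i][:,:2]*1000).astype(np.float32)); print("jar z",z0,s[i,4],np.round(r[0],1),np.round(r[1]))
E
python3 -c "
from h import *
st()"
```

```text
t 2.95 tcp [ 593.1 -184.5  160. ] yaw 0.15 z [ 0.002 -0.    -1.   ] w 85.2 gf 0.0 F [-0.8 -1.4  0.3] T [ 0.04  0.04 -0.07] q6 68.6
```

>>> {"api": "send_rows", "payload": {"deltas": [{"delta_pos":[0,0,-5],"dr":[0,0,0]},{"delta_pos":[0,0,-7.5],"dr":[0,0,0]},{"delta_pos":[0,0,-7.5],"dr":[0,0,0]}]}}

```text
clock: 3.32
eef_pos: [0.5889, -0.1865, 0.0828]
tool_rot: [[1.0, -0.001, -0.005], [-0.001, -1.0, 0.002], [-0.005, -0.002, -1.0]]
contact_force: [0.5, -0.5, 0.8]
gripper_width: 0.0856
gripper_force: 0.0
```

>>> {"api": "send_rows", "payload": {"deltas": [{"delta_pos":[0,0,0],"dr":[0,0,0]},{"delta_pos":[0,0,0],"dr":[0,0,0]},{"delta_pos":[0,0,0],"dr":[0,0,0]},{"delta_pos":[0,0,0],"dr":[0,0,0]},{"delta_pos":[0,0,0],"dr":[0,0,0]}], "claw": 1, "squeeze": 30}}

```text
clock: 3.95
eef_pos: [0.592, -0.187, 0.0872]
tool_rot: [[1.0, -0.0, 0.003], [-0.0, -1.0, -0.002], [0.003, 0.002, -1.0]]
contact_force: [-0.3, -0.4, 5.8]
gripper_width: 0.043
gripper_force: 30.2
```

>>> {"api": "send_rows", "payload": {"deltas": [{"delta_pos":[0,0,3],"dr":[0,0,0]},{"delta_pos":[0,0,8],"dr":[0,0,0]},{"delta_pos":[-4,4,8],"dr":[0,0,0]},{"delta_pos":[-8,8.5,8],"dr":[0,0,0]},{"delta_pos":[-12,13,8],"dr":[0,0,0]}]}}

```text
clock: 4.58
eef_pos: [0.4695, -0.0552, 0.1656]
tool_rot: [[1.0, -0.001, 0.001], [-0.001, -1.0, 0.0], [0.001, -0.0, -1.0]]
contact_force: [0.1, 0.8, -0.2]
gripper_width: 0.0427
gripper_force: 30.9
```

>>> {"api": "send_rows", "payload": {"deltas": [{"delta_pos":[-3.6,4,0],"dr":[0,0,0]},{"delta_pos":[-3.6,4,-5],"dr":[0,0,0]},{"delta_pos":[-3.6,4,-10],"dr":[0,0,0]},{"delta_pos":[-3.6,4,-11.5],"dr":[0,0,0]},{"delta_pos":[-3.6,4,-11.5],"dr":[0,0,0]}]}}

```text
clock: 5.2
eef_pos: [0.4339, -0.0161, 0.0494]
tool_rot: [[1.0, -0.0, -0.003], [-0.0, -1.0, 0.0], [-0.003, -0.0, -1.0]]
contact_force: [-0.2, 1.1, -0.4]
gripper_width: 0.0428
gripper_force: 31.0
```

```bash
python3 -c "
from h import *
st()
im,d,K=cap('side');save('s1',im[180:280,170:330],4)"
```

```text
t 5.2 tcp [433.9 -16.1  49.4] yaw -0.0 z [-0.003  0.    -1.   ] w 42.8 gf 31.0 F [-0.2  1.1 -0.4] T [ 0.01  0.01 -0.03] q6 82.3
```

View pics/s1.png

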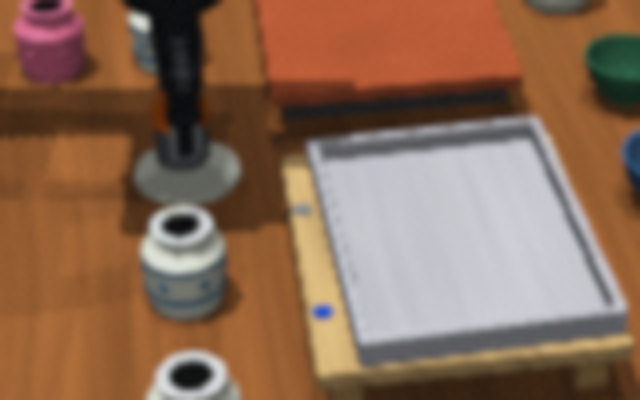

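The gripper holds the pot centred above the mat, about 15 mm up. I'll lower it and release.

>>> {"api": "send_rows", "payload": {"deltas": [{"delta_pos":[0.1,0,-1],"dr":[0,0,0]},{"delta_pos":[0.1,0,-1.3],"dr":[0,0,0]},{"delta_pos":[0.1,0,-1.5],"dr":[0,0,0]},{"delta_pos":[0.1,0,-1.5],"dr":[0,0,0]}]}}

```text
clock: 5.75
eef_pos: [0.4361, -0.0164, 0.0361]
tool_rot: [[1.0, -0.0, 0.001], [-0.0, -1.0, -0.0], [0.001, 0.0, -1.0]]
contact_force: [-1.3, 0.4, 6.3]
gripper_width: 0.0429
gripper_force: 31.6
```

>>> {"api": "send_rows", "payload": {"deltas": [{"delta_pos":[0,0,0],"dr":[0,0,0]},{"delta_pos":[0,0,0],"dr":[0,0,0]},{"delta_pos":[0,0,0],"dr":[0,0,0]},{"delta_pos":[0,0,4],"dr":[0,0,0]},{"delta_pos":[0,0,10],"dr":[0,0,0]}], "claw": -1}}

```text
clock: 6.38
eef_pos: [0.4344, -0.0162, 0.1348]
tool_rot: [[1.0, -0.0, -0.005], [-0.0, -1.0, 0.001], [-0.005, -0.001, -1.0]]
contact_force: [1.8, -0.3, 1.0]
gripper_width: 0.0855
gripper_force: 0.0
```

>>> {"api": "send_rows", "payload": {"deltas": [{"delta_pos":[-0.5,-5,0],"dr":[0,0,0]},{"delta_pos":[-1.2,-10,0],"dr":[0,0,0]},{"delta_pos":[-1.2,-14.4,0],"dr":[0,0,0]},{"delta_pos":[-1.2,-14.4,0],"dr":[0,0,0]}]}}

```text
clock: 6.88
eef_pos: [0.4246, -0.1632, 0.1355]
tool_rot: [[1.0, -0.004, 0.001], [-0.004, -1.0, -0.001], [0.001, 0.001, -1.0]]
contact_force: [-0.5, -0.4, -0.7]
gripper_width: 0.0853
gripper_force: 0.0
```

```bash
python3 -c "
from h import *
st(); im,d,K=cap('wrist'); save('w1',im,1); P=cloud(d,K)
for z0,z1 in ((.052,.075),(.041,.053)):
    m=(abs(P[...,2]-(z0+z1)/2)<(z1-z0)/2)&(abs(P[...,0]-.43)<.1)&(abs(P[...,1]+.09)<.15)
    n,l,s,c=cv2.connectedComponentsWithStats(m.astype(np.uint8))
    for i in range(1,n):
        if s[i,4]>200: Q=P[l==i]; print(s[i,4],cv2.minAreaRect((Q[:,:2]*1000).astype(np.float32)))
jars()"
```

```text
t 6.88 tcp [ 424.6 -163.2  135.5] yaw -0.25 z [ 0.001 -0.001 -1.   ] w 85.3 gf 0.0 F [-0.5 -0.4 -0.7] T [ 0.07 -0.05 -0.01] q6 63.9
5187 ((524.0654296875, -162.91110229492188), (12.183255195617676, 154.04893493652344), 0.1382269710302353)
2376 ((421.0345458984375, -158.45179748535156), (41.257328033447266, 41.36225891113281), 4.374549865722656)
8340 ((511.4071044921875, -156.73883056640625), (167.6644287109375, 29.918075561523438), 87.36893463134766)
2794 ((433.2244567871094, -14.566608428955078), (43.20660400390625, 43.75917053222656), 22.369035720825195)
1436 ((425.4789123535156, -158.9213104248047), (56.116363525390625, 47.16761779785156), 88.65966033935547)
jar z 0.052 209 [431.  153.7] [39. 41.]
jar z 0.052 220 [424.2 268.4] [41. 42.]
jar z 0.052 219 [336.8 157.5] [40. 39.]
```

View pics/w1.png

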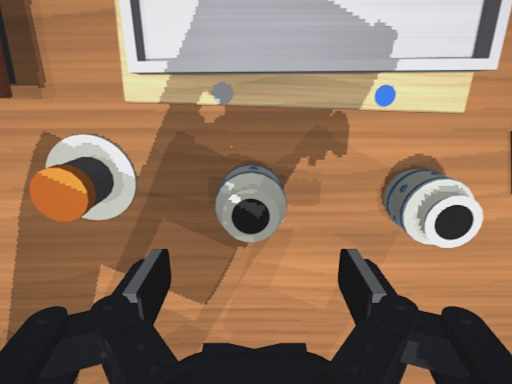

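The pot stands on the mat at (95,180) in the wrist picture, and jar A is centred between the fingers at (250,205). I'll pick it and put it in the far trailing corner of the tray.

>>> {"api": "send_rows", "payload": {"deltas": [{"delta_pos":[0,0,-5],"dr":[0,0,0]},{"delta_pos":[0,0,-9.8],"dr":[0,0,0]},{"delta_pos":[0,0,-9.8],"dr":[0,0,0]}]}}

```text
clock: 7.35
eef_pos: [0.4208, -0.1575, 0.0347]
tool_rot: [[1.0, 0.001, -0.008], [0.001, -1.0, 0.004], [-0.008, -0.004, -1.0]]
contact_force: [-0.1, 0.0, 0.3]
gripper_width: 0.0854
gripper_force: 0.0
```

>>> {"api": "send_rows", "payload": {"deltas": [{"delta_pos":[0,0,0],"dr":[0,0,0]},{"delta_pos":[0,0,0],"dr":[0,0,0]},{"delta_pos":[0,0,0],"dr":[0,0,0]},{"delta_pos":[0,0,0],"dr":[0,0,0]}], "claw": 1, "squeeze": 35}}

```text
clock: 7.85
eef_pos: [0.4254, -0.1606, 0.0392]
tool_rot: [[1.0, -0.0, 0.004], [-0.0, -1.0, -0.001], [0.004, 0.001, -1.0]]
contact_force: [0.5, 2.0, 8.4]
gripper_width: 0.0546
gripper_force: 37.9
```

>>> {"api": "send_rows", "payload": {"deltas": [{"delta_pos":[0,0,4],"dr":[0,0,0]},{"delta_pos":[0,0,9],"dr":[0,0,0]},{"delta_pos":[3,-1,11.5],"dr":[0,0,0]},{"delta_pos":[8,-3,11.5],"dr":[0,0,0]},{"delta_pos":[13,-5.5,11.5],"dr":[0,0,0]}]}}

```text
clock: 8.48
eef_pos: [0.5553, -0.2157, 0.1545]
tool_rot: [[1.0, 0.0, 0.003], [0.0, -1.0, -0.001], [0.003, 0.001, -1.0]]
contact_force: [0.7, -0.8, -0.8]
gripper_width: 0.0542
gripper_force: 38.1
```

>>> {"api": "send_rows", "payload": {"deltas": [{"delta_pos":[5,-2,0],"dr":[0,0,0]},{"delta_pos":[8.9,-3.3,0],"dr":[0,0,0]},{"delta_pos":[8.9,-3.3,-4],"dr":[0,0,0]},{"delta_pos":[8.9,-3.3,-5.5],"dr":[0,0,0]},{"delta_pos":[8.9,-3.3,-5.5],"dr":[0,0,0]}]}}

```text
clock: 9.1
eef_pos: [0.6417, -0.2478, 0.0968]
tool_rot: [[1.0, -0.0, -0.002], [-0.0, -1.0, 0.001], [-0.002, -0.001, -1.0]]
contact_force: [0.1, 0.5, -0.1]
gripper_width: 0.0547
gripper_force: 38.2
```

>>> {"api": "send_rows", "payload": {"deltas": [{"delta_pos":[0,0,-0.4],"dr":[0,0,0]},{"delta_pos":[0,0,-0.6],"dr":[0,0,0]},{"delta_pos":[0,0,-0.6],"dr":[0,0,0]}]}}

```text
clock: 9.48
eef_pos: [0.6433, -0.2485, 0.0942]
tool_rot: [[1.0, -0.0, 0.002], [-0.0, -1.0, -0.001], [0.002, 0.001, -1.0]]
contact_force: [-1.7, 0.1, 7.5]
gripper_width: 0.0545
gripper_force: 39.0
```

>>> {"api": "send_rows", "payload": {"deltas": [{"delta_pos":[0,0,0],"dr":[0,0,0]},{"delta_pos":[0,0,0],"dr":[0,0,0]},{"delta_pos":[0,0,0],"dr":[0,0,0]},{"delta_pos":[0,0,3],"dr":[0,0,0]},{"delta_pos":[0,0,7],"dr":[0,0,0]}], "claw": -0.75}}

```text
clock: 10.1
eef_pos: [0.6419, -0.2479, 0.1602]
tool_rot: [[1.0, -0.0, -0.004], [-0.0, -1.0, 0.002], [-0.004, -0.002, -1.0]]
contact_force: [0.4, -1.1, 0.6]
gripper_width: 0.0748
gripper_force: 0.0
```

>>> {"api": "send_rows", "payload": {"deltas": [{"delta_pos":[-5,-1.2,0],"dr":[0,0,0]},{"delta_pos":[-11,-3,0],"dr":[0,0,0]},{"delta_pos":[-17,-4.5,0],"dr":[0,0,0]},{"delta_pos":[-22.6,-6,-1],"dr":[0,0,0]},{"delta_pos":[-22.6,-6,-3],"dr":[0,0,0]}], "claw": -1}}

```text
clock: 10.72
eef_pos: [0.413, -0.3086, 0.1317]
tool_rot: [[1.0, -0.004, -0.001], [-0.004, -1.0, -0.0], [-0.001, 0.0, -1.0]]
contact_force: [0.8, 0.1, -0.5]
gripper_width: 0.0852
gripper_force: 0.0
```

```bash
cat >> h.py <<'E'
def wj(x0,x1,y0,y1,z0=.054,z1=.072,mn=300):
    im,d,K=cap('wrist'); P=cloud(d,K)
    m=(P[...,2]>z0)&(P[...,2]<z1)&(P[...,0]>x0)&(P[...,0]<x1)&(P[...,1]>y0)&(P[...,1]<y1)
    n,l,s,c=cv2.connectedComponentsWithStats(m.astype(np.uint8))
    for i in range(1,n):
        if s[i,4]>mn: r=cv2.minAreaRect((P[l==i][:,:2]*1000).astype(np.float32)); print("wj",s[i,4],np.round(r[0],1),np.round(r[1],1),round(r[2],1))
    return im,P
E
python3 -c "
from h import *
st(); wj(.36,.49,-.38,-.1); print('tray');wj(.5,.72,-.34,-.05,.1,.13); jars()"
```

```text
t 10.72 tcp [ 413.  -308.6  131.7] yaw -0.22 z [-0.001 -0.    -1.   ] w 85.2 gf 0.0 F [ 0.8  0.1 -0.5] T [-0.04 -0.09 -0.01] q6 48.8
wj 2511 [ 416.7 -308.4] [41.8 41.3] 6.0
tray
jar z 0.052 209 [431.1 153.9] [39. 42.]
jar z 0.052 220 [424.1 267.8] [42. 43.]
jar z 0.052 223 [336.7 157.4] [40. 40.]
jar z 0.106 244 [ 640.3 -246.9] [43. 45.]
```

>>> {"api": "send_rows", "payload": {"deltas": [{"delta_pos":[0,0,-5],"dr":[0,0,0]},{"delta_pos":[0,0,-9.4],"dr":[0,0,0]},{"delta_pos":[0,0,-9.4],"dr":[0,0,0]}]}}

```text
clock: 11.25
eef_pos: [0.4162, -0.3067, 0.0352]
tool_rot: [[1.0, 0.001, -0.005], [0.001, -1.0, 0.004], [-0.005, -0.004, -1.0]]
contact_force: [-0.6, 0.7, 0.3]
gripper_width: 0.0855
gripper_force: 0.0
```

>>> {"api": "send_rows", "payload": {"deltas": [{"delta_pos":[0,0,0],"dr":[0,0,0]},{"delta_pos":[0,0,0],"dr":[0,0,0]},{"delta_pos":[0,0,0],"dr":[0,0,0]},{"delta_pos":[0,0,0],"dr":[0,0,0]}], "claw": 1}}

```text
clock: 11.75
eef_pos: [0.4187, -0.3094, 0.0396]
tool_rot: [[1.0, -0.0, 0.004], [-0.0, -1.0, -0.003], [0.004, 0.003, -1.0]]
contact_force: [0.9, 0.5, 6.8]
gripper_width: 0.0546
gripper_force: 37.4
```

>>> {"api": "send_rows", "payload": {"deltas": [{"delta_pos":[0,0,4],"dr":[0,0,0]},{"delta_pos":[0,0,9],"dr":[0,0,0]},{"delta_pos":[3,1.5,11.5],"dr":[0,0,0]},{"delta_pos":[8,3.5,11.5],"dr":[0,0,0]},{"delta_pos":[12,5.5,11.5],"dr":[0,0,0]}]}}

```text
clock: 12.38
eef_pos: [0.539, -0.2533, 0.1545]
tool_rot: [[1.0, -0.001, 0.004], [-0.001, -1.0, -0.002], [0.004, 0.002, -1.0]]
contact_force: [0.3, -0.5, -1.2]
gripper_width: 0.0544
gripper_force: 38.1
```

>>> {"api": "send_rows", "payload": {"deltas": [{"delta_pos":[2.9,0.6,0],"dr":[0,0,0]},{"delta_pos":[2.9,0.6,0],"dr":[0,0,0]},{"delta_pos":[2.9,0.6,-4],"dr":[0,0,0]},{"delta_pos":[2.9,0.6,-5.5],"dr":[0,0,0]},{"delta_pos":[2.9,0.6,-5.5],"dr":[0,0,0]}]}}

```text
clock: 13.0
eef_pos: [0.5644, -0.2472, 0.0967]
tool_rot: [[1.0, -0.001, -0.002], [-0.001, -1.0, 0.001], [-0.002, -0.001, -1.0]]
contact_force: [-1.3, 0.7, -1.3]
gripper_width: 0.0548
gripper_force: 38.1
```

>>> {"api": "send_rows", "payload": {"deltas": [{"delta_pos":[0,0,-0.4],"dr":[0,0,0]},{"delta_pos":[0,0,-0.6],"dr":[0,0,0]},{"delta_pos":[0,0,-0.6],"dr":[0,0,0]}]}}

```text
clock: 13.38
eef_pos: [0.5665, -0.2481, 0.0945]
tool_rot: [[1.0, -0.0, 0.003], [-0.0, -1.0, -0.002], [0.003, 0.002, -1.0]]
contact_force: [-3.7, 1.2, 11.5]
gripper_width: 0.0547
gripper_force: 39.1
```

>>> {"api": "send_rows", "payload": {"deltas": [{"delta_pos":[0,0,0],"dr":[0,0,0]},{"delta_pos":[0,0,0],"dr":[0,0,0]},{"delta_pos":[0,0,0],"dr":[0,0,0]},{"delta_pos":[0,0,3],"dr":[0,0,0]},{"delta_pos":[0,0,7.5],"dr":[0,0,0]}], "claw": -0.75}}

```text
clock: 14.0
eef_pos: [0.5647, -0.2467, 0.165]
tool_rot: [[1.0, -0.0, -0.004], [-0.0, -1.0, 0.002], [-0.004, -0.002, -1.0]]
contact_force: [-0.2, -0.6, 0.8]
gripper_width: 0.075
gripper_force: 0.0
```

>>> {"api": "send_rows", "payload": {"deltas": [{"delta_pos":[-1.5,5,0],"dr":[0,0,0]},{"delta_pos":[-3.5,10.5,0],"dr":[0,0,0]},{"delta_pos":[-5.5,16,0],"dr":[0,0,0]},{"delta_pos":[-7.5,21.5,0],"dr":[0,0,0]},{"delta_pos":[-9.5,27,0],"dr":[0,0,0]}], "claw": -1}}

```text
clock: 14.62
eef_pos: [0.4703, 0.0243, 0.1663]
tool_rot: [[1.0, -0.001, 0.0], [-0.001, -1.0, 0.0], [0.0, -0.0, -1.0]]
contact_force: [1.4, 0.8, -0.6]
gripper_width: 0.0856
gripper_force: 0.0
```

>>> {"api": "send_rows", "payload": {"deltas": [{"delta_pos":[-2,5,0],"dr":[0,0,0]},{"delta_pos":[-4,10,-1],"dr":[0,0,0]},{"delta_pos":[-4,13.1,-3],"dr":[0,0,0]},{"delta_pos":[-4,13.1,-3],"dr":[0,0,0]}]}}

```text
clock: 15.12
eef_pos: [0.4297, 0.1552, 0.1353]
tool_rot: [[1.0, 0.004, -0.002], [0.004, -1.0, -0.0], [-0.002, 0.0, -1.0]]
contact_force: [0.0, -0.9, -0.3]
gripper_width: 0.0853
gripper_force: 0.0
```

```bash
python3 -c "
from h import *
st(); wj(.38,.49,.08,.33); jars()"
```

```text
t 15.12 tcp [429.7 155.2 135.3] yaw 0.21 z [-0.002 -0.    -1.   ] w 85.3 gf 0.0 F [ 0.  -0.9 -0.3] T [-0.01 -0.06  0.01] q6 104.3
wj 2401 [430.6 152.4] [41.1 41.6] 81.2
wj 2345 [422.8 267.1] [41.3 41.7] 72.1
jar z 0.106 237 [ 640.4 -247.1] [41. 42.]
jar z 0.106 245 [ 565.9 -247.6] [41. 46.]
```

>>> {"api": "send_rows", "payload": {"deltas": [{"delta_pos":[0,0,-5],"dr":[0,0,0]},{"delta_pos":[0,0,-9.9],"dr":[0,0,0]},{"delta_pos":[0,0,-9.9],"dr":[0,0,0]}]}}

```text
clock: 15.6
eef_pos: [0.4289, 0.1518, 0.0352]
tool_rot: [[1.0, -0.002, -0.007], [-0.002, -1.0, -0.002], [-0.007, 0.002, -1.0]]
contact_force: [-1.1, 0.0, 0.7]
gripper_width: 0.0855
gripper_force: 0.0
```

>>> {"api": "send_rows", "payload": {"deltas": [{"delta_pos":[0,0,0],"dr":[0,0,0]},{"delta_pos":[0,0,0],"dr":[0,0,0]},{"delta_pos":[0,0,0],"dr":[0,0,0]},{"delta_pos":[0,0,0],"dr":[0,0,0]}], "claw": 1}}

```text
clock: 16.1
eef_pos: [0.4328, 0.1537, 0.0395]
tool_rot: [[1.0, 0.0, 0.005], [0.0, -1.0, 0.001], [0.005, -0.001, -1.0]]
contact_force: [-0.5, -2.8, 7.4]
gripper_width: 0.0544
gripper_force: 37.4
```

>>> {"api": "send_rows", "payload": {"deltas": [{"delta_pos":[0,0,4],"dr":[0,0,0]},{"delta_pos":[0,0,9],"dr":[0,0,0]},{"delta_pos":[2,-3,11.5],"dr":[0,0,0]},{"delta_pos":[5.5,-7.5,11.5],"dr":[0,0,0]},{"delta_pos":[9,-12,11.5],"dr":[0,0,0]}]}}

```text
clock: 16.73
eef_pos: [0.5223, 0.0328, 0.1547]
tool_rot: [[1.0, 0.001, 0.004], [0.001, -1.0, 0.0], [0.004, -0.0, -1.0]]
contact_force: [0.4, 1.5, -1.1]
gripper_width: 0.0547
gripper_force: 38.5
```

>>> {"api": "send_rows", "payload": {"deltas": [{"delta_pos":[3,-4.5,0],"dr":[0,0,0]},{"delta_pos":[6,-9,0],"dr":[0,0,0]},{"delta_pos":[9,-13.5,0],"dr":[0,0,0]},{"delta_pos":[12.2,-18.3,0],"dr":[0,0,0]},{"delta_pos":[12.2,-18.3,0],"dr":[0,0,0]}]}}

```text
clock: 17.35
eef_pos: [0.6459, -0.1537, 0.1536]
tool_rot: [[1.0, -0.004, 0.005], [-0.004, -1.0, -0.003], [0.005, 0.003, -1.0]]
contact_force: [-0.0, 1.3, -2.2]
gripper_width: 0.0548
gripper_force: 38.5
```

>>> {"api": "send_rows", "payload": {"deltas": [{"delta_pos":[0,0,-4],"dr":[0,0,0]},{"delta_pos":[0,0,-5.5],"dr":[0,0,0]},{"delta_pos":[0,0,-5.9],"dr":[0,0,0]},{"delta_pos":[0,0,-6.1],"dr":[0,0,0]},{"delta_pos":[0,0,-6.1],"dr":[0,0,0]}]}}

```text
clock: 17.98
eef_pos: [0.6419, -0.1484, 0.0943]
tool_rot: [[1.0, 0.001, -0.0], [0.001, -1.0, -0.0], [-0.0, 0.0, -1.0]]
contact_force: [-4.3, 0.5, 8.4]
gripper_width: 0.0544
gripper_force: 39.6
```

>>> {"api": "send_rows", "payload": {"deltas": [{"delta_pos":[0,0,0],"dr":[0,0,0]},{"delta_pos":[0,0,0],"dr":[0,0,0]},{"delta_pos":[0,0,0],"dr":[0,0,0]},{"delta_pos":[0,0,3],"dr":[0,0,0]},{"delta_pos":[0,0,7.5],"dr":[0,0,0]}], "claw": -0.75}}

```text
clock: 18.6
eef_pos: [0.6416, -0.1489, 0.1649]
tool_rot: [[1.0, -0.0, -0.005], [-0.0, -1.0, 0.001], [-0.005, -0.001, -1.0]]
contact_force: [0.2, -0.7, 0.2]
gripper_width: 0.0746
gripper_force: 0.0
```

>>> {"api": "send_rows", "payload": {"deltas": [{"delta_pos":[-2.5,5,0],"dr":[0,0,0]},{"delta_pos":[-5,10,0],"dr":[0,0,0]},{"delta_pos":[-7.5,15,0],"dr":[0,0,0]},{"delta_pos":[-10,20,0],"dr":[0,0,0]},{"delta_pos":[-12.5,25,0],"dr":[0,0,0]}], "claw": -1}}

```text
clock: 19.23
eef_pos: [0.5171, 0.1022, 0.1663]
tool_rot: [[1.0, -0.001, 0.0], [-0.001, -1.0, 0.0], [0.0, -0.0, -1.0]]
contact_force: [1.6, 0.6, 0.3]
gripper_width: 0.0855
gripper_force: 0.0
```

>>> {"api": "send_rows", "payload": {"deltas": [{"delta_pos":[-3,5,0],"dr":[0,0,0]},{"delta_pos":[-6,10,0],"dr":[0,0,0]},{"delta_pos":[-9.5,15,-1],"dr":[0,0,0]},{"delta_pos":[-9.5,16.7,-3],"dr":[0,0,0]},{"delta_pos":[-9.5,16.7,-3],"dr":[0,0,0]}]}}

```text
clock: 19.85
eef_pos: [0.4217, 0.2685, 0.1353]
tool_rot: [[1.0, 0.003, -0.002], [0.003, -1.0, -0.001], [-0.002, 0.001, -1.0]]
contact_force: [0.1, 0.0, 0.7]
gripper_width: 0.0857
gripper_force: 0.0
```

```bash
python3 -c "
from h import *
st(); wj(.38,.49,.08,.36); jars()"
```

```text
t 19.85 tcp [421.7 268.5 135.3] yaw 0.16 z [-0.002 -0.001 -1.   ] w 85.7 gf 0.0 F [0.1 0.  0.7] T [-0.02  0.01 -0.05] q6 117.5
wj 2407 [422.9 267.3] [41.3 41.3] 89.3
jar z 0.106 234 [ 639.1 -146.1] [43. 43.]
jar z 0.106 239 [ 639.1 -247.2] [40. 43.]
jar z 0.106 239 [ 563.7 -247.2] [40. 42.]
```

>>> {"api": "send_rows", "payload": {"deltas": [{"delta_pos":[0,0,-5],"dr":[0,0,0]},{"delta_pos":[0,0,-9.9],"dr":[0,0,0]},{"delta_pos":[0,0,-9.9],"dr":[0,0,0]}]}}

```text
clock: 20.32
eef_pos: [0.4213, 0.2653, 0.0352]
tool_rot: [[1.0, -0.002, -0.006], [-0.002, -1.0, -0.004], [-0.006, 0.004, -1.0]]
contact_force: [0.6, 0.2, 0.4]
gripper_width: 0.0854
gripper_force: 0.0
```

>>> {"api": "send_rows", "payload": {"deltas": [{"delta_pos":[0,0,0],"dr":[0,0,0]},{"delta_pos":[0,0,0],"dr":[0,0,0]},{"delta_pos":[0,0,0],"dr":[0,0,0]},{"delta_pos":[0,0,0],"dr":[0,0,0]}], "claw": 1}}

```text
clock: 20.82
eef_pos: [0.4248, 0.2682, 0.0397]
tool_rot: [[1.0, 0.0, 0.005], [0.0, -1.0, 0.002], [0.005, -0.002, -1.0]]
contact_force: [0.1, -2.5, 8.1]
gripper_width: 0.0547
gripper_force: 37.6
```

>>> {"api": "send_rows", "payload": {"deltas": [{"delta_pos":[0,0,4],"dr":[0,0,0]},{"delta_pos":[0,0,9],"dr":[0,0,0]},{"delta_pos":[1,-4,11.5],"dr":[0,0,0]},{"delta_pos":[2.5,-9,11.5],"dr":[0,0,0]},{"delta_pos":[4,-14,11.5],"dr":[0,0,0]}]}}

```text
clock: 21.45
eef_pos: [0.4638, 0.1268, 0.1543]
tool_rot: [[1.0, 0.001, 0.004], [0.001, -1.0, 0.001], [0.004, -0.001, -1.0]]
contact_force: [0.4, -0.2, -1.3]
gripper_width: 0.0548
gripper_force: 38.3
```

>>> {"api": "send_rows", "payload": {"deltas": [{"delta_pos":[2,-5,0],"dr":[0,0,0]},{"delta_pos":[4,-10.5,0],"dr":[0,0,0]},{"delta_pos":[6,-16,0],"dr":[0,0,0]},{"delta_pos":[8,-21.5,0],"dr":[0,0,0]},{"delta_pos":[9.5,-25.5,0],"dr":[0,0,0]}]}}

```text
clock: 22.08
eef_pos: [0.5589, -0.1299, 0.1537]
tool_rot: [[1.0, -0.002, 0.003], [-0.002, -1.0, -0.001], [0.003, 0.001, -1.0]]
contact_force: [-0.1, 0.5, -1.4]
gripper_width: 0.0542
gripper_force: 38.3
```

>>> {"api": "send_rows", "payload": {"deltas": [{"delta_pos":[0.7,-2.1,0],"dr":[0,0,0]},{"delta_pos":[0.7,-2.1,0],"dr":[0,0,0]},{"delta_pos":[0.7,-2.1,-4],"dr":[0,0,0]},{"delta_pos":[0.7,-2.1,-5.6],"dr":[0,0,0]},{"delta_pos":[0.7,-2.1,-6.1],"dr":[0,0,0]}]}}

```text
clock: 22.7
eef_pos: [0.5627, -0.1459, 0.0936]
tool_rot: [[1.0, 0.001, -0.004], [0.001, -1.0, 0.002], [-0.004, -0.002, -1.0]]
contact_force: [-13.6, 5.1, 44.7]
gripper_width: 0.0543
gripper_force: 44.2
```

>>> {"api": "send_rows", "payload": {"deltas": [{"delta_pos":[0,0,0],"dr":[0,0,0]}]}}

```text
clock: 22.82
eef_pos: [0.563, -0.146, 0.0937]
tool_rot: [[1.0, 0.001, -0.003], [0.001, -1.0, 0.002], [-0.003, -0.002, -1.0]]
contact_force: [-6.9, 2.5, 15.2]
gripper_width: 0.0543
gripper_force: 41.2
```

>>> {"api": "send_rows", "payload": {"deltas": [{"delta_pos":[0,0,0],"dr":[0,0,0]},{"delta_pos":[0,0,0],"dr":[0,0,0]},{"delta_pos":[0,0,0],"dr":[0,0,0]},{"delta_pos":[0,0,3],"dr":[0,0,0]},{"delta_pos":[0,0,8],"dr":[0,0,0]}], "claw": -0.75}}

```text
clock: 23.45
eef_pos: [0.5634, -0.1477, 0.1698]
tool_rot: [[1.0, -0.0, -0.006], [-0.0, -1.0, 0.002], [-0.006, -0.002, -1.0]]
contact_force: [0.7, 0.1, -0.4]
gripper_width: 0.0747
gripper_force: 0.0
```

>>> {"api": "send_rows", "payload": {"deltas": [{"delta_pos":[0.8,-4,2],"dr":[0,0,0.18]},{"delta_pos":[1.6,-8,2],"dr":[0,0,0.36]},{"delta_pos":[2.4,-12,2],"dr":[0,0,0.54]},{"delta_pos":[3.2,-16,2],"dr":[0,0,0.72]},{"delta_pos":[4,-20,2],"dr":[0,0,0.9]}]}}

```text
clock: 24.08
eef_pos: [0.6051, -0.3495, 0.1908]
tool_rot: [[0.617, 0.787, -0.001], [0.787, -0.617, 0.001], [0.0, -0.001, -1.0]]
contact_force: [0.6, -0.5, -0.2]
gripper_width: 0.0748
gripper_force: 0.0
```

>>> {"api": "send_rows", "payload": {"deltas": [{"delta_pos":[0,0,0],"dr":[0,0,0.17]},{"delta_pos":[0,0,0],"dr":[0,0,0.34]},{"delta_pos":[0,0,0],"dr":[0,0,0.5]},{"delta_pos":[0,0,0],"dr":[0,0,0.634]},{"delta_pos":[0,0,0],"dr":[0,0,0.634]}], "claw": -0.2}}

```text
clock: 24.7
eef_pos: [0.6048, -0.3482, 0.1907]
tool_rot: [[0.039, 0.999, -0.001], [0.999, -0.039, 0.001], [0.001, -0.001, -1.0]]
contact_force: [0.3, 0.3, 0.2]
gripper_width: 0.0513
gripper_force: 0.0
```

```bash
cat >> h.py <<'E'
def tray():
    im,d,K=cap("top"); P=cloud(d,K)
    m=(P[...,2]>.062)&(P[...,2]<.08)&(P[...,0]>.48)&(P[...,0]<.74)&(P[...,1]>-.36)&(P[...,1]<.236); Q=P[m]
    r=cv2.minAreaRect((Q[:,:2]*1000).astype(np.float32)); print("tray",np.round(r[0],1),np.round(r[1],1),round(r[2],2)); return im,P
E
python3 -c "
from h import *
st(); jars(); im,P=tray(); save('t2',im[110:270,140:460],2.4)
m=(P[...,2]>.06)&(P[...,2]<.08)
# trailing wall outer edge line by columns
Q=P[m&(P[...,0]>.5)&(P[...,0]<.71)&(P[...,1]<-.28)&(P[...,1]>-.33)]
print(len(Q)); 
for x in np.arange(.52,.70,.02):
    s=Q[abs(Q[:,0]-x)<.01]; print(round(x,2),np.round([s[:,1].min(),np.median(s[:,1])],4) if len(s) else None)"
```

```text
t 24.7 tcp [ 604.8 -348.2  190.7] yaw 87.79 z [-0.001  0.001 -1.   ] w 51.3 gf 0.0 F [0.3 0.3 0.2] T [ 0.03 -0.03  0.02] q6 -31.2
jar z 0.052 221 [336.7 157. ] [40. 40.]
jar z 0.106 229 [ 640.1 -147.9] [40. 42.]
jar z 0.106 236 [ 640.5 -248.1] [41. 42.]
jar z 0.106 234 [ 561.7 -145.3] [41. 41.]
jar z 0.106 242 [ 563.9 -246.1] [42. 42.]
tray [ 605.1 -198. ] [170.1 220.8] 0.09
273
0.52 [-0.3064 -0.295 ]
0.54 [-0.3076 -0.3042]
0.56 [-0.3076 -0.3028]
0.58 [-0.3067 -0.3031]
0.6 [-0.3082 -0.3026]
0.62 [-0.3078 -0.3034]
0.64 [-0.3072 -0.3024]
0.66 [-0.3083 -0.3034]
0.68 [-0.3068 -0.2989]
```

View pics/t2.png

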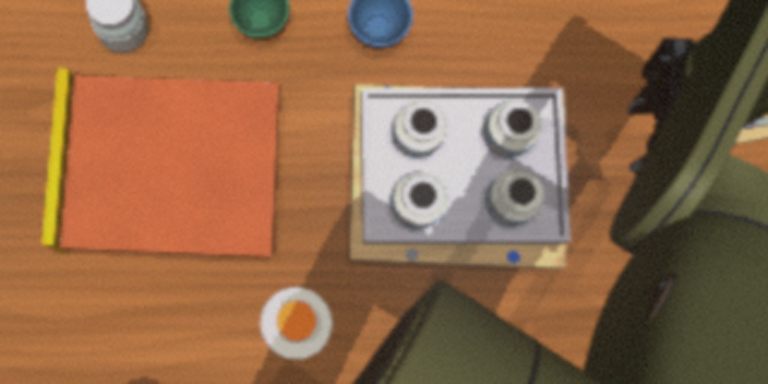

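All four jars stand upright in the tray, at (420,130), (513,125), (420,197) and (517,193). The pot is centred on the mat at (297,322). I'll lower behind the trailing wall and begin the push.

>>> {"api": "send_rows", "payload": {"deltas": [{"delta_pos":[-0.2,1,-5],"dr":[0,0,0]},{"delta_pos":[-0.2,1,-10],"dr":[0,0,0]},{"delta_pos":[-0.2,1,-12],"dr":[0,0,0]},{"delta_pos":[-0.2,1,-12],"dr":[0,0,0]}]}}

```text
clock: 25.3
eef_pos: [0.6015, -0.3373, 0.0689]
tool_rot: [[0.038, 0.999, -0.004], [0.999, -0.038, 0.003], [0.003, -0.004, -1.0]]
contact_force: [-0.4, 0.2, 0.3]
gripper_width: 0.0512
gripper_force: 0.0
```

>>> {"api": "send_rows", "payload": {"deltas": [{"delta_pos":[-0.2,0.6,0],"dr":[0,0,0]},{"delta_pos":[-0.2,1.2,0],"dr":[0,0,0]},{"delta_pos":[-0.2,1.6,0],"dr":[0,0,0]},{"delta_pos":[-0.2,2,0],"dr":[0,0,0]},{"delta_pos":[-0.2,2.4,0],"dr":[0,0,0]}]}}

```text
clock: 25.92
eef_pos: [0.6016, -0.3162, 0.0725]
tool_rot: [[0.036, 0.999, 0.002], [0.999, -0.036, -0.004], [-0.004, 0.002, -1.0]]
contact_force: [-1.5, -6.2, 2.1]
gripper_width: 0.0516
gripper_force: 2.7
```

```bash
python3 -c "
from h import *
st(); tray(); jars()"
```

```text
t 25.93 tcp [ 601.6 -316.2   72.5] yaw 87.93 z [ 0.002 -0.004 -1.   ] w 51.6 gf 2.7 F [-1.5 -6.2  2.1] T [-0.87  0.19  0.17] q6 -29.1
tray [ 606.5 -197.9] [229.3 170.9] 89.48
jar z 0.052 220 [336.7 157.6] [40. 39.]
jar z 0.106 232 [ 641.1 -143.7] [42. 40.]
jar z 0.106 231 [ 642.2 -243. ] [42. 39.]
jar z 0.106 225 [ 566.7 -243.1] [41. 40.]
jar z 0.106 173 [ 566.3 -135.1] [29. 42.]
```

>>> {"api": "send_rows", "payload": {"deltas": [{"delta_pos":[0.04,1,0],"dr":[0,0,0]},{"delta_pos":[0.08,2,0],"dr":[0,0,0]},{"delta_pos":[0.12,3,0],"dr":[0,0,0]},{"delta_pos":[0.15,4,0],"dr":[0,0,0]},{"delta_pos":[0.19,5,0],"dr":[0,0,0]}]}}

```text
clock: 26.65
eef_pos: [0.6039, -0.2659, 0.0724]
tool_rot: [[0.037, 0.999, 0.003], [0.999, -0.037, -0.003], [-0.003, 0.003, -1.0]]
contact_force: [-0.2, -5.6, 2.8]
gripper_width: 0.0514
gripper_force: 2.9
```

```bash
cat >> h.py <<'E'
def lead(y0,y1):
    # leading wall top edge fit -> tray yaw & lead line
    im,d,K=cap("top"); P=cloud(d,K)
    Q=P[(P[...,2]>.062)&(P[...,2]<.076)&(P[...,0]>.53)&(P[...,0]<.68)&(P[...,1]>y0)&(P[...,1]<y1)]
    xs,ys=[],[]
    for x in np.arange(.535,.68,.01):
        s=Q[abs(Q[:,0]-x)<.005]
        if len(s)>1: xs.append(x); ys.append(s[:,1].max())
    if len(xs)>4:
        p=np.polyfit(xs,ys,1); print("lead y at x=.61",round(np.polyval(p,.61)*1000,1),"yaw",round(np.degrees(np.arctan(p[0])),2),len(xs))
    z=P[(P[...,2]>.06)&(P[...,2]<.08)&(P[...,1]>y0)&(P[...,1]<y1)&(P[...,0]>.5)&(P[...,0]<.73)]; print("lead wall z",np.round(np.median(z[:,2]),4) if len(z) else None)
    return im
E
python3 -c "
from h import *
st(); lead(-.1,.02); jars()"
```

```text
t 26.65 tcp [ 603.9 -265.9   72.4] yaw 87.86 z [ 0.003 -0.003 -1.   ] w 51.4 gf 2.9 F [-0.2 -5.6  2.8] T [-0.92  0.05 -0.  ] q6 -25.2
lead y at x=.61 -35.4 yaw -1.99 15
lead wall z 0.07
jar z 0.052 221 [336.8 157.3] [40. 40.]
jar z 0.106 219 [649.6 -94.1] [41. 41.]
jar z 0.106 239 [ 644.  -194.4] [42. 41.]
jar z 0.106 168 [577.7 -89.6] [45. 32.]
jar z 0.106 237 [ 569.8 -190.3] [40. 42.]
```

>>> {"api": "send_rows", "payload": {"deltas": [{"delta_pos":[0.04,1,0],"dr":[0,0,0]},{"delta_pos":[0.08,2,0],"dr":[0,0,0]},{"delta_pos":[0.12,3,0],"dr":[0,0,0]},{"delta_pos":[0.15,4,0],"dr":[0,0,0]},{"delta_pos":[0.19,5,0],"dr":[0,0,0]}]}}

```text
clock: 27.38
eef_pos: [0.6055, -0.2157, 0.072]
tool_rot: [[0.037, 0.999, 0.002], [0.999, -0.037, -0.002], [-0.002, 0.002, -1.0]]
contact_force: [-0.0, -5.7, 3.7]
gripper_width: 0.0514
gripper_force: 2.9
```

>>> {"api": "send_rows", "payload": {"deltas": [{"delta_pos":[0.04,1,0],"dr":[0,0,0]},{"delta_pos":[0.08,2,0],"dr":[0,0,0]},{"delta_pos":[0.12,3,0],"dr":[0,0,0]},{"delta_pos":[0.15,4,0],"dr":[0,0,0]},{"delta_pos":[0.19,5,0],"dr":[0,0,0]}]}}

```text
clock: 28.0
eef_pos: [0.6074, -0.1657, 0.0721]
tool_rot: [[0.037, 0.999, 0.002], [0.999, -0.037, -0.002], [-0.002, 0.002, -1.0]]
contact_force: [-0.0, -5.5, 2.9]
gripper_width: 0.0511
gripper_force: 2.8
```

```bash
python3 -c "
from h import *
st(); lead(.03,.1); jars()"
```

```text
t 28.0 tcp [ 607.4 -165.7   72.1] yaw 87.86 z [ 0.002 -0.002 -1.   ] w 51.1 gf 2.8 F [-0.  -5.5  2.9] T [-0.93  0.01 -0.08] q6 -16.9
lead y at x=.61 65.2 yaw -2.25 15
lead wall z 0.068
jar z 0.106 215 [651.2   6.5] [42. 38.]
jar z 0.106 218 [649.5 -92.7] [40. 40.]
jar z 0.106 221 [574.6  11.9] [42. 40.]
jar z 0.106 182 [575.4 -82.1] [34. 43.]
```

>>> {"api": "send_rows", "payload": {"deltas": [{"delta_pos":[0.04,1,0],"dr":[0,0,0]},{"delta_pos":[0.08,2,0],"dr":[0,0,0]},{"delta_pos":[0.12,3,0],"dr":[0,0,0]},{"delta_pos":[0.15,4,0],"dr":[0,0,0]},{"delta_pos":[0.19,5,0],"dr":[0,0,0]}]}}

```text
clock: 28.72
eef_pos: [0.608, -0.1134, 0.0709]
tool_rot: [[0.037, 0.999, -0.001], [0.999, -0.037, 0.0], [0.0, -0.001, -1.0]]
contact_force: [0.4, -3.2, -1.4]
gripper_width: 0.0516
gripper_force: 1.8
```

>>> {"api": "send_rows", "payload": {"deltas": [{"delta_pos":[0.04,1,0],"dr":[0,0,0]},{"delta_pos":[0.08,2,0],"dr":[0,0,0]},{"delta_pos":[0.12,3,0],"dr":[0,0,0]},{"delta_pos":[0.15,4,0],"dr":[0,0,0]},{"delta_pos":[0.19,5,0],"dr":[0,0,0]}]}}

```text
clock: 29.35
eef_pos: [0.6103, -0.0636, 0.0712]
tool_rot: [[0.037, 0.999, -0.0], [0.999, -0.037, 0.0], [0.0, -0.0, -1.0]]
contact_force: [-0.4, -2.9, -2.4]
gripper_width: 0.051
gripper_force: 1.7
```

>>> {"api": "send_rows", "payload": {"deltas": [{"delta_pos":[0.04,1,0],"dr":[0,0,0]},{"delta_pos":[0.08,2,0],"dr":[0,0,0]},{"delta_pos":[0.12,3,0],"dr":[0,0,0]},{"delta_pos":[0.15,4,-0.1],"dr":[0,0,0]},{"delta_pos":[0.19,5,-0.1],"dr":[0,0,0]}]}}

```text
clock: 29.98
eef_pos: [0.6131, -0.0143, 0.0711]
tool_rot: [[0.037, 0.999, 0.002], [0.999, -0.037, -0.001], [-0.001, 0.002, -1.0]]
contact_force: [0.3, -5.1, 0.7]
gripper_width: 0.0512
gripper_force: 2.6
```

```bash
python3 -c "
from h import *
st(); lead(.19,.236); jars()"
```

```text
t 29.98 tcp [613.1 -14.3  71.1] yaw 87.89 z [ 0.002 -0.001 -1.   ] w 51.2 gf 2.6 F [ 0.3 -5.1  0.7] T [-0.85  0.08 -0.02] q6 -3.1
lead y at x=.61 216.8 yaw -2.06 14
lead wall z 0.068
jar z 0.106 203 [659.4 156.9] [38. 38.]
jar z 0.106 68 [651.9  44.6] [14. 35.]
jar z 0.106 210 [580.9 162.5] [40. 39.]
jar z 0.106 73 [588.1  50.8] [24. 21.]
```

>>> {"api": "send_rows", "payload": {"deltas": [{"delta_pos":[0.02,0.6,0],"dr":[0,0,0]},{"delta_pos":[0.04,1.1,0],"dr":[0,0,0]},{"delta_pos":[0.06,1.5,0],"dr":[0,0,0]},{"delta_pos":[0.07,1.8,0],"dr":[0,0,0]},{"delta_pos":[0.08,2.1,0],"dr":[0,0,0]}]}}

```text
clock: 30.7
eef_pos: [0.6137, 0.0059, 0.0709]
tool_rot: [[0.037, 0.999, 0.001], [0.999, -0.037, -0.001], [-0.001, 0.001, -1.0]]
contact_force: [-0.1, -5.5, 2.6]
gripper_width: 0.0515
gripper_force: 2.8
```

>>> {"api": "send_rows", "payload": {"deltas": [{"delta_pos":[0.01,0.15,0],"dr":[0,0,0]},{"delta_pos":[0.01,0.3,0],"dr":[0,0,0]},{"delta_pos":[0.01,0.45,0],"dr":[0,0,0]}]}}

```text
clock: 31.08
eef_pos: [0.6138, 0.0103, 0.0709]
tool_rot: [[0.037, 0.999, 0.001], [0.999, -0.037, -0.001], [-0.001, 0.001, -1.0]]
contact_force: [-0.6, -5.6, 2.6]
gripper_width: 0.0512
gripper_force: 2.8
```

>>> {"api": "send_rows", "payload": {"deltas": [{"delta_pos":[0.01,0.1,0],"dr":[0,0,0]},{"delta_pos":[0.01,0.2,0],"dr":[0,0,0]}]}}

```text
clock: 31.32
eef_pos: [0.6139, 0.0112, 0.0709]
tool_rot: [[0.036, 0.999, 0.001], [0.999, -0.036, -0.003], [-0.003, 0.001, -1.0]]
contact_force: [-1.4, -10.4, 2.7]
gripper_width: 0.0514
gripper_force: 5.4
```

>>> {"api": "send_rows", "payload": {"deltas": [{"delta_pos":[0,0.1,0],"dr":[0,0,0]},{"delta_pos":[0,0.2,0],"dr":[0,0,0]},{"delta_pos":[0,0.2,0],"dr":[0,0,0]}]}}

```text
clock: 31.7
eef_pos: [0.6141, 0.0113, 0.0709]
tool_rot: [[0.036, 0.999, 0.002], [0.999, -0.036, -0.006], [-0.006, 0.002, -1.0]]
contact_force: [1.0, -14.0, 1.6]
gripper_width: 0.0513
gripper_force: 7.2
```

```bash
python3 -c "
from h import *
st(); im=lead(.19,.241); jars(); save('t3',im[130:220,140:300],4)"
```

```text
t 31.7 tcp [614.1  11.3  70.9] yaw 87.94 z [ 0.002 -0.006 -1.   ] w 51.3 gf 7.2 F [  1.  -14.    1.6] T [-2.28 -0.01 -0.02] q6 -0.4
lead y at x=.61 240.3 yaw 0.2 14
lead wall z 0.0678
jar z 0.106 203 [660.4 180.2] [40. 40.]
jar z 0.106 102 [652.3  74.9] [23. 30.]
jar z 0.106 212 [581.6 186.1] [39. 40.]
jar z 0.106 123 [588.9  81.1] [33. 26.]
```

View pics/t3.png

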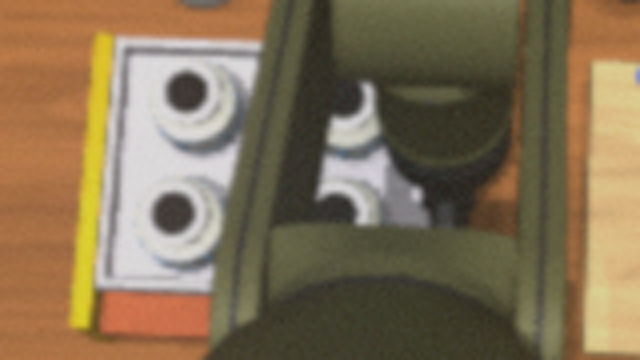

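The tray lies flush and square against the yellow stop at (92,180), with every jar upright. I'll retract and go to the key.

>>> {"api": "send_rows", "payload": {"deltas": [{"delta_pos":[0,-0.7,0],"dr":[0,0,0]},{"delta_pos":[-0.1,-3,0],"dr":[0,0,0]},{"delta_pos":[-0.1,-5,2],"dr":[0,0,0]},{"delta_pos":[-0.1,-8,7],"dr":[0,0,0]},{"delta_pos":[-0.1,-10,12],"dr":[0,0,0]}]}}

```text
clock: 32.42
eef_pos: [0.6119, -0.0848, 0.1909]
tool_rot: [[0.037, 0.999, -0.002], [0.999, -0.037, 0.002], [0.002, -0.002, -1.0]]
contact_force: [1.3, 0.3, 0.4]
gripper_width: 0.051
gripper_force: 0.0
```

>>> {"api": "send_rows", "payload": {"deltas": [{"delta_pos":[-2,-4,0],"dr":[0,0,0.18]},{"delta_pos":[-4,-8,0],"dr":[0,0,0.36]},{"delta_pos":[-6,-12,0],"dr":[0,0,0.54]},{"delta_pos":[-8,-16,0],"dr":[0,0,0.72]},{"delta_pos":[-10,-20,0],"dr":[0,0,0.9]}]}}

```text
clock: 33.05
eef_pos: [0.5119, -0.2849, 0.1902]
tool_rot: [[-0.764, 0.646, 0.001], [0.646, 0.764, 0.002], [0.001, 0.002, -1.0]]
contact_force: [0.6, -0.1, -0.6]
gripper_width: 0.0514
gripper_force: 0.0
```

>>> {"api": "send_rows", "payload": {"deltas": [{"delta_pos":[-1.5,-3,0],"dr":[0,0,0.18]},{"delta_pos":[-3,-6,0],"dr":[0,0,0.36]},{"delta_pos":[-4.5,-9,0],"dr":[0,0,0.54]},{"delta_pos":[-5.8,-13.5,-1],"dr":[0,0,0.72]},{"delta_pos":[-5.8,-13.5,-2],"dr":[0,0,0.88]}], "claw": -0.3}}

```text
clock: 33.67
eef_pos: [0.4541, -0.4226, 0.1701]
tool_rot: [[-0.985, -0.173, 0.002], [-0.173, 0.985, -0.001], [-0.002, -0.001, -1.0]]
contact_force: [0.2, 0.2, -0.8]
gripper_width: 0.0551
gripper_force: 0.0
```

```bash
python3 -c "
from h import *
st(); im,P=wj(.4,.51,-.48,-.37,.055,.08,100);save('w2',im)
wj(.4,.51,-.48,-.37,.030,.039,100); tray(); jars()"
```

```text
t 33.67 tcp [ 454.1 -422.6  170.1] yaw -170.02 z [ 0.002 -0.001 -1.   ] w 55.1 gf 0.0 F [ 0.2  0.2 -0.8] T [ 0.01 -0.02  0.  ] q6 -146.9
wj 503 [ 453.4 -420.1] [33.8 10. ] 16.1
wj 3499 [ 454.6 -421.7] [60.7 60.2] 15.3
tray [623.7 130.4] [215.8 171.4] 87.89
jar z 0.052 222 [336.8 157.2] [40. 39.]
jar z 0.106 211 [660.  180.9] [41. 41.]
jar z 0.106 205 [657.3  80.2] [40. 38.]
jar z 0.106 213 [581.9 186.2] [40. 40.]
jar z 0.106 216 [581.4  83.8] [38. 41.]
```

View pics/w2.png

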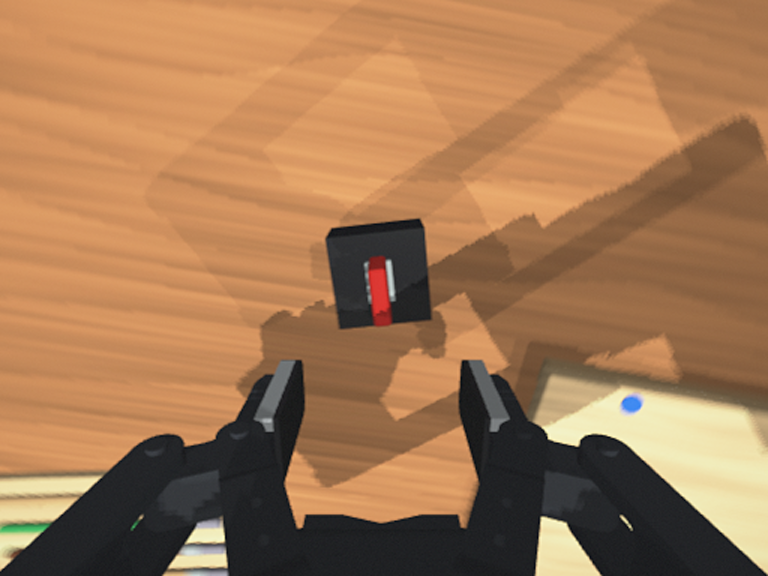

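The wrist view shows the key upright in its holder at (378,285). The depth clouds put the loaded tray square, but about 13 mm off the car's centre line toward +x, which leaves only 2 mm of deck. Before taking the key, I'll nudge it back along the stop.

>>> {"api": "send_rows", "payload": {"deltas": [{"delta_pos":[2,4.5,1],"dr":[0,0,-0.1]},{"delta_pos":[4.5,9.5,2],"dr":[0,0,-0.21]},{"delta_pos":[7,14.5,3],"dr":[0,0,-0.21]},{"delta_pos":[9.5,19.5,4],"dr":[0,0,-0.21]},{"delta_pos":[12,24.5,4],"dr":[0,0,-0.21]}], "claw": 0.3}}

```text
clock: 34.5
eef_pos: [0.576, -0.1722, 0.2123]
tool_rot: [[-0.999, 0.039, 0.004], [0.039, 0.999, -0.001], [-0.004, -0.0, -1.0]]
contact_force: [0.5, -0.7, 0.3]
gripper_width: 0.0298
gripper_force: 0.0
```

>>> {"api": "send_rows", "payload": {"deltas": [{"delta_pos":[2.5,5,0],"dr":[0,0,0]},{"delta_pos":[5,10,0],"dr":[0,0,0]},{"delta_pos":[7.5,15,0],"dr":[0,0,0]},{"delta_pos":[10,20,0],"dr":[0,0,0]},{"delta_pos":[12.5,25,0],"dr":[0,0,0]}]}}

```text
clock: 35.12
eef_pos: [0.6998, 0.0783, 0.2112]
tool_rot: [[-0.999, 0.039, 0.001], [0.039, 0.999, 0.001], [-0.001, 0.001, -1.0]]
contact_force: [0.2, -1.1, 0.6]
gripper_width: 0.0301
gripper_force: 0.0
```

>>> {"api": "send_rows", "payload": {"deltas": [{"delta_pos":[3.4,4,0],"dr":[0,0,0]},{"delta_pos":[3.4,5.5,0],"dr":[0,0,0]},{"delta_pos":[3.4,5.5,0],"dr":[0,0,0]}]}}

```text
clock: 35.5
eef_pos: [0.7324, 0.1321, 0.2103]
tool_rot: [[-0.999, 0.036, -0.001], [0.036, 0.999, 0.0], [0.001, 0.0, -1.0]]
contact_force: [-0.2, -1.4, -0.1]
gripper_width: 0.0304
gripper_force: 0.0
```

```bash
python3 -c "
from h import *
st(); im,d,K=cap('wrist'); P=cloud(d,K); save('w3',im)
m=(P[...,2]>.062)&(P[...,2]<.072)&(P[...,0]>.69)&(P[...,0]<.73)&(P[...,1]>.04)&(P[...,1]<.22)
Q=P[m]; print(m.sum(), [ (round(y,2),round(Q[abs(Q[:,1]-y)<.01][:,0].max()*1000,1)) for y in np.arange(.06,.21,.03) if (abs(Q[:,1]-y)<.01).any()])
m=(P[...,2]>.062)&(P[...,2]<.2)&(P[...,0]>.735)&(P[...,1]>.1)&(P[...,1]<.26); print('glaze',P[m].min(0),P[m].max(0))"
```

```text
t 35.5 tcp [732.4 132.1 210.3] yaw 177.93 z [-0.001  0.    -1.   ] w 30.4 gf 0.0 F [-0.2 -1.4 -0.1] T [-0.03 -0.01  0.04] q6 -81.0
1558 [(np.float64(0.06), np.float64(705.1)), (np.float64(0.09), np.float64(706.0)), (np.float64(0.12), np.float64(707.0)), (np.float64(0.15), np.float64(708.4)), (np.float64(0.18), np.float64(709.2))]
glaze [0.73500885 0.11641173 0.06200616] [0.80901932 0.21820926 0.19999045]
```

View pics/w3.png

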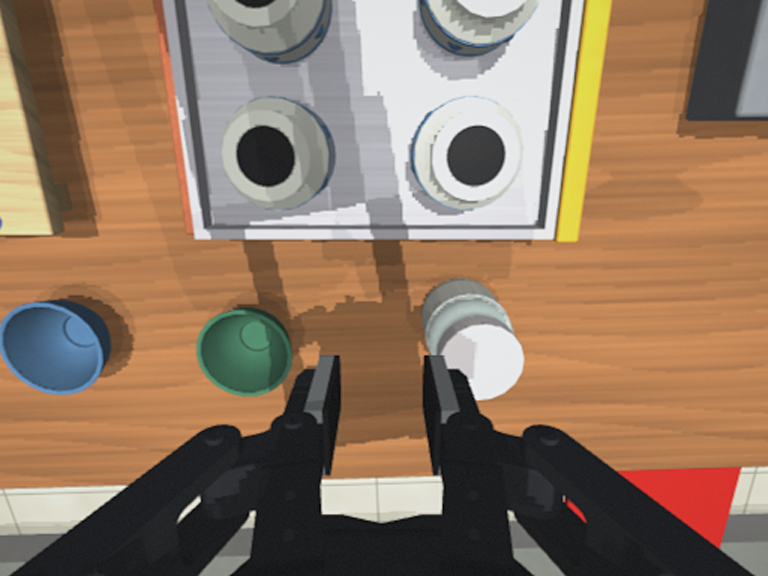

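The wrist view shows the tray at the deck's +x edge, with the stop at (585,120). The glaze jar at (475,340) and the green bowl at (245,350) leave room between them for the fingers. I'll lower there and nudge.

>>> {"api": "send_rows", "payload": {"deltas": [{"delta_pos":[-0.3,-0.9,-5],"dr":[0,0,0]},{"delta_pos":[-0.3,-0.9,-10],"dr":[0,0,0]},{"delta_pos":[-0.3,-0.9,-14],"dr":[0,0,0]},{"delta_pos":[-0.3,-0.9,-14],"dr":[0,0,0]}]}}

```text
clock: 36.05
eef_pos: [0.7264, 0.1189, 0.0667]
tool_rot: [[-0.999, 0.04, -0.009], [0.04, 0.999, -0.001], [0.009, -0.002, -1.0]]
contact_force: [0.4, 0.1, 0.2]
gripper_width: 0.0298
gripper_force: 0.0
```

>>> {"api": "send_rows", "payload": {"deltas": [{"delta_pos":[-0.4,0,0],"dr":[0,0,0]},{"delta_pos":[-0.8,0,0],"dr":[0,0,0]},{"delta_pos":[-1.1,0,0],"dr":[0,0,0]},{"delta_pos":[-1.3,0,0],"dr":[0,0,0]}]}}

```text
clock: 36.55
eef_pos: [0.718, 0.1214, 0.0717]
tool_rot: [[-0.999, 0.038, 0.003], [0.038, 0.999, 0.0], [-0.003, 0.0, -1.0]]
contact_force: [2.5, 0.1, 0.4]
gripper_width: 0.0298
gripper_force: 0.8
```

>>> {"api": "send_rows", "payload": {"deltas": [{"delta_pos":[-0.2,0.01,0],"dr":[0,0,0]},{"delta_pos":[-0.4,0.01,0],"dr":[0,0,0]},{"delta_pos":[-0.6,0.02,0],"dr":[0,0,0]}]}}

```text
clock: 36.92
eef_pos: [0.7145, 0.1213, 0.0717]
tool_rot: [[-0.999, 0.038, 0.007], [0.038, 0.999, 0.0], [-0.007, 0.0, -1.0]]
contact_force: [5.2, -0.6, 1.5]
gripper_width: 0.0302
gripper_force: 2.7
```

```bash
python3 -c "
from h import *
st(); jars()"
```

```text
t 36.92 tcp [714.5 121.3  71.7] yaw 177.84 z [ 0.007  0.    -1.   ] w 30.2 gf 2.7 F [ 5.2 -0.6  1.5] T [-0.15 -0.89  0.03] q6 -81.5
jar z 0.106 96 [652.5  69.9] [40. 18.]
jar z 0.106 138 [576.9  76.8] [39. 27.]
```

>>> {"api": "send_rows", "payload": {"deltas": [{"delta_pos":[-0.15,0.01,0],"dr":[0,0,0]},{"delta_pos":[-0.3,0.02,0],"dr":[0,0,0]},{"delta_pos":[-0.5,0.02,0],"dr":[0,0,0]},{"delta_pos":[-0.5,0.02,0],"dr":[0,0,0]}]}}

```text
clock: 37.48
eef_pos: [0.7092, 0.1215, 0.0717]
tool_rot: [[-0.999, 0.038, 0.006], [0.038, 0.999, -0.0], [-0.006, 0.0, -1.0]]
contact_force: [4.8, -0.4, 1.7]
gripper_width: 0.0298
gripper_force: 2.5
```

>>> {"api": "send_rows", "payload": {"deltas": [{"delta_pos":[1.2,0,0],"dr":[0,0,0]},{"delta_pos":[1.8,0,0],"dr":[0,0,0]},{"delta_pos":[1.8,0,5],"dr":[0,0,0]},{"delta_pos":[1.8,0,10],"dr":[0,0,0]},{"delta_pos":[1.8,0,15],"dr":[0,0,0]}]}}

```text
clock: 38.1
eef_pos: [0.7238, 0.1217, 0.2208]
tool_rot: [[-0.999, 0.038, -0.003], [0.038, 0.999, -0.0], [0.003, -0.0, -1.0]]
contact_force: [0.2, 0.8, -0.3]
gripper_width: 0.0295
gripper_force: 0.0
```

```bash
python3 -c "
from h import *
st(); im,d,K=cap('wrist'); P=cloud(d,K); save('w4',im)
def L(y): 
  m=(P[...,2]>.062)&(P[...,2]<.0705)&(P[...,0]>.67)&(P[...,0]<.725)&(abs(P[...,1]-y)<.008); return round(P[m][:,0].max()*1000,1)
print([L(y) for y in (.06,.09,.12,.15,.18)])
m=(P[...,2]>.046)&(P[...,2]<.05)&(P[...,0]>.6)&(P[...,1]>-.02)&(P[...,1]<.05); print('deck',P[m].max(0) if m.any() else 0)
def S(x,z0,z1,f):
  m=(P[...,2]>z0)&(P[...,2]<z1)&(abs(P[...,0]-x)<.006)&(P[...,1]>.2)&(P[...,1]<.3); return [round(v*1000,1) for v in (P[m][:,1].min(),P[m][:,1].max())] if m.any() else None
print('wall',[S(x,.062,.0695,0) for x in (.62,.65,.68)],'stop',[S(x,.0705,.076,0) for x in (.62,.65,.68)])"
```

```text
t 38.1 tcp [723.8 121.7 220.8] yaw 177.84 z [-0.003 -0.    -1.   ] w 29.5 gf 0.0 F [ 0.2  0.8 -0.3] T [ 0.01 -0.02  0.03] q6 -81.6
[np.float64(696.3), np.float64(697.4), np.float64(698.5), np.float64(699.6), np.float64(700.7)]
deck [0.83854083 0.04976174 0.04999105]
wall [[np.float64(214.0), np.float64(238.6)], [np.float64(231.8), np.float64(237.6)], [np.float64(214.3), np.float64(236.4)]] stop [[np.float64(237.0), np.float64(244.7)], [np.float64(236.4), np.float64(244.0)], [np.float64(235.2), np.float64(242.8)]]
```

View pics/w4.png

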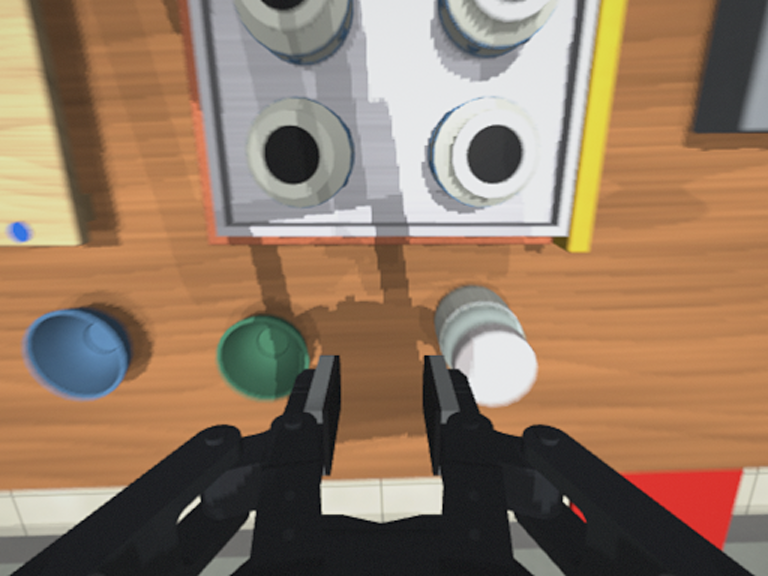

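The tray now has deck on both sides and still lies square against the stop at (605,100). Next is the key.

>>> {"api": "send_rows", "payload": {"deltas": [{"delta_pos":[-2.5,-5,0],"dr":[0,0,0.1]},{"delta_pos":[-5,-10,0],"dr":[0,0,0.2]},{"delta_pos":[-7.5,-15,0],"dr":[0,0,0.264]},{"delta_pos":[-10,-20,0],"dr":[0,0,0.264]},{"delta_pos":[-12.5,-25,0],"dr":[0,0,0.264]}], "claw": -0.3}}

```text
clock: 38.78
eef_pos: [0.5981, -0.1297, 0.2197]
tool_rot: [[-0.974, -0.225, -0.001], [-0.225, 0.974, 0.0], [0.001, 0.001, -1.0]]
contact_force: [0.8, 0.1, 0.1]
gripper_width: 0.0555
gripper_force: 0.0
```

>>> {"api": "send_rows", "payload": {"deltas": [{"delta_pos":[-2.5,-5,0],"dr":[0,0,0]},{"delta_pos":[-5,-10,0],"dr":[0,0,0]},{"delta_pos":[-7.5,-15,-1],"dr":[0,0,0]},{"delta_pos":[-10,-20,-3],"dr":[0,0,0]},{"delta_pos":[-12.5,-25,-5],"dr":[0,0,0]}]}}

```text
clock: 39.4
eef_pos: [0.4734, -0.3797, 0.1695]
tool_rot: [[-0.975, -0.224, -0.0], [-0.224, 0.975, 0.001], [0.0, 0.001, -1.0]]
contact_force: [0.5, -0.1, 0.1]
gripper_width: 0.0559
gripper_force: 0.0
```

>>> {"api": "send_rows", "payload": {"deltas": [{"delta_pos":[-1.8,-4.4,-3],"dr":[0,0,0]},{"delta_pos":[-1.8,-4.4,-6],"dr":[0,0,0]},{"delta_pos":[-1.8,-4.4,-7],"dr":[0,0,0]},{"delta_pos":[-1.8,-4.4,-7],"dr":[0,0,0]}]}}

```text
clock: 39.9
eef_pos: [0.4561, -0.4215, 0.0995]
tool_rot: [[-0.974, -0.225, -0.002], [-0.225, 0.974, 0.002], [0.001, 0.002, -1.0]]
contact_force: [1.2, 0.3, -0.2]
gripper_width: 0.0552
gripper_force: 0.0
```

```bash
python3 -c "
from h import *
o=st(); wj(.4,.51,-.48,-.37,.055,.075,100)
wj(.4,.51,-.48,-.37,.030,.039,100); print(np.round(o['joints'],1))"
```

```text
t 39.9 tcp [ 456.1 -421.5   99.5] yaw -167.01 z [-0.002  0.002 -1.   ] w 55.2 gf 0.0 F [ 1.2  0.3 -0.2] T [-0.01 -0.01 -0.03] q6 -149.6
wj 978 [ 455.  -423.4] [34.6 10. ] 15.9
wj 6009 [ 455.2 -423.1] [61.1 60.2] 15.8
[ -46.6   29.3   91.1    0.    59.8 -149.6]
```

>>> {"api": "send_rows", "payload": {"deltas": [{"delta_pos":[-0.05,-0.12,-2],"dr":[0,0,0.026]},{"delta_pos":[-0.05,-0.12,-3.8],"dr":[0,0,0.026]},{"delta_pos":[-0.05,-0.12,-3.9],"dr":[0,0,0.026]},{"delta_pos":[-0.05,-0.12,-3.9],"dr":[0,0,0.026]}]}}

```text
clock: 40.5
eef_pos: [0.4562, -0.4236, 0.0617]
tool_rot: [[-0.968, -0.25, 0.0], [-0.25, 0.968, -0.0], [-0.0, -0.0, -1.0]]
contact_force: [0.1, 0.3, -0.4]
gripper_width: 0.0557
gripper_force: 0.0
```

>>> {"api": "send_rows", "payload": {"deltas": [{"delta_pos":[0,0,0],"dr":[0,0,0]},{"delta_pos":[0,0,0],"dr":[0,0,0]},{"delta_pos":[0,0,0],"dr":[0,0,0]},{"delta_pos":[0,0,0],"dr":[0,0,0]},{"delta_pos":[0,0,0],"dr":[0,0,0]}], "claw": 1, "squeeze": 70}}

```text
clock: 41.12
eef_pos: [0.4562, -0.424, 0.0619]
tool_rot: [[-0.968, -0.25, 0.001], [-0.25, 0.968, -0.001], [-0.001, -0.001, -1.0]]
contact_force: [0.1, 0.8, 4.4]
gripper_width: 0.0081
gripper_force: 70.0
```

```bash
python3 -c "
from h import *
st()"
```

```text
t 41.12 tcp [ 456.2 -424.    61.9] yaw -165.55 z [ 0.001 -0.001 -1.   ] w 8.1 gf 70.0 F [0.1 0.8 4.4] T [ 0.03  0.05 -0.01] q6 -151.2
```

>>> {"api": "send_rows", "payload": {"deltas": [{"delta_pos":[0,0,1],"dr":[0,0,0]},{"delta_pos":[0,0,3],"dr":[0,0,0]},{"delta_pos":[0,0,7],"dr":[0,0,0]},{"delta_pos":[0,0,12],"dr":[0,0,0]},{"delta_pos":[0,2,14],"dr":[0,0,0]}]}}

```text
clock: 41.75
eef_pos: [0.4571, -0.4054, 0.2047]
tool_rot: [[-0.969, -0.248, 0.004], [-0.248, 0.969, -0.005], [-0.003, -0.005, -1.0]]
contact_force: [-0.3, 0.3, -1.9]
gripper_width: 0.0087
gripper_force: 69.3
```

>>> {"api": "send_rows", "payload": {"deltas": [{"delta_pos":[-0.5,5,0],"dr":[0,0,-0.1]},{"delta_pos":[-0.5,10,0],"dr":[0,0,-0.2]},{"delta_pos":[0,15.5,0],"dr":[0,0,-0.3]},{"delta_pos":[0,21,0],"dr":[0,0,-0.393]},{"delta_pos":[0.5,26.5,0],"dr":[0,0,-0.393]}]}}

```text
clock: 42.38
eef_pos: [0.4589, -0.1357, 0.2005]
tool_rot: [[-0.99, 0.141, -0.002], [0.141, 0.99, 0.001], [0.002, 0.001, -1.0]]
contact_force: [0.2, 0.3, -0.6]
gripper_width: 0.0084
gripper_force: 69.3
```

>>> {"api": "send_rows", "payload": {"deltas": [{"delta_pos":[0,5.5,0],"dr":[0,0,0]},{"delta_pos":[0.5,11,0],"dr":[0,0,0]},{"delta_pos":[1,16.5,0],"dr":[0,0,0]},{"delta_pos":[2,22,0],"dr":[0,0,0]},{"delta_pos":[3,27.5,0],"dr":[0,0,0]}]}}

```text
clock: 43.0
eef_pos: [0.489, 0.1385, 0.2006]
tool_rot: [[-0.99, 0.14, -0.002], [0.14, 0.99, -0.0], [0.002, -0.001, -1.0]]
contact_force: [0.9, -0.8, -0.7]
gripper_width: 0.0083
gripper_force: 69.3
```

>>> {"api": "send_rows", "payload": {"deltas": [{"delta_pos":[1.5,5.5,0],"dr":[0,0,0]},{"delta_pos":[3,11,0],"dr":[0,0,0]},{"delta_pos":[4.5,16.5,0],"dr":[0,0,0]},{"delta_pos":[6,22,0],"dr":[0,0,0]},{"delta_pos":[6,26,0],"dr":[0,0,0]}]}}

```text
clock: 43.62
eef_pos: [0.5499, 0.3989, 0.1999]
tool_rot: [[-0.99, 0.139, -0.002], [0.139, 0.99, -0.001], [0.002, -0.001, -1.0]]
contact_force: [-0.0, -0.8, -0.4]
gripper_width: 0.0087
gripper_force: 69.3
```

>>> {"api": "send_rows", "payload": {"deltas": [{"delta_pos":[0,0,-1],"dr":[0,0,0]},{"delta_pos":[0,0,-3],"dr":[0,0,0]},{"delta_pos":[0,0,-4],"dr":[0,0,0]}]}}

```text
clock: 44.0
eef_pos: [0.5486, 0.3948, 0.159]
tool_rot: [[-0.99, 0.14, -0.004], [0.14, 0.99, -0.003], [0.004, -0.004, -1.0]]
contact_force: [-0.0, 1.1, 0.8]
gripper_width: 0.0087
gripper_force: 69.3
```

```bash
python3 -c "
from h import *
st(); im,P=wj(.5,.61,.34,.46,.07,.09,200); save('w5',im)
K=robot.get_calibration('wrist'); print('proj slot',np.round(pix(K,[.5526,.402,.08])))
wj(.45,.7,.3,.5,.046,.056,300)
for r in robot.pinpoint('slot','wrist'): print(round(r['p'],2),np.round(w(K,r['location'])*1000,1))
s,d,Ks=cap('side'); print('side key px',[np.round(pix(Ks,robot.observe()['eef_pos']))])
for c in ('side','top'):
  for r in robot.pinpoint('slot',c)if c=='side' else []: print(c,round(r['p'],2),np.round(w(Ks,r['location'])*1000,1))
  for r in robot.pinpoint('key',c) if c=='side' else []: print('key',c,round(r['p'],2),np.round(w(Ks,r['location'])*1000,1))
"
```

```text
t 44.0 tcp [548.6 394.8 159. ] yaw 171.93 z [-0.004 -0.003 -1.   ] w 8.7 gf 69.3 F [-0.   1.1  0.8] T [ 0.08  0.05 -0.03] q6 -49.8
wj 2281 [548.6 404.7] [45.6 39.8] 60.2
proj slot [264. 215.]
wj 11129 [571.8 403.1] [100.5 149.8] 88.2
0.75 [545.  404.6  79.8]
side key px [array([236., 121.])]
side 0.56 [651.   78.4  55.2]
side 0.47 [549.3 404.2  79.7]
key side 0.5 [545.6 391.7 108.8]
key side 0.36 [610.6 130.5  48.6]
```

View pics/w5.png

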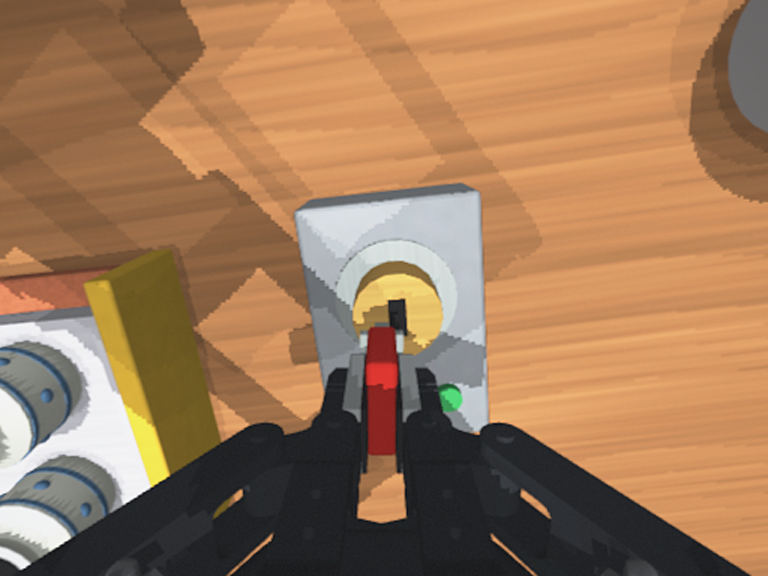

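The wrist view shows the held key at (380,390) and the slot mouth at about (397,315), just ahead of it. I'll locate the slot mouth precisely on its plane.

```bash
python3 -c "
from h import *
K=robot.get_calibration('wrist'); T=np.array(K['world_from_camera'])
im=cv2.imread('pics/w5.png'); 
c=im[250:360,330:460]; save('w5c',c[...,::-1],5)
def bp(u,v,z):
  r=T[:3,:3]@np.array([(u/1.5-K['cx'])/K['fx'],(v/1.5-K['cy'])/K['fy'],1]); return T[:3,3]+r*(z-T[2,3])/r[2]
g=im.max(2); m=np.zeros_like(g); m[285:345,382:412]=(g[285:345,382:412]<70)
n,l,s,ce=cv2.connectedComponentsWithStats(m)
i=1+np.argmax(s[1:,4]); v,u=np.nonzero(l==i)
Q=np.array([bp(a,b,.08) for a,b in zip(u,v)])*1000
print(s[i],cv2.minAreaRect(Q[:,:2].astype(np.float32)))
print('cam',T[:3,3]); st()"
```

```text
[389 300  18  35 482] ((554.7247314453125, 404.6789245605469), (8.304069519042969, 18.868080139160156), 86.51972198486328)
cam [0.47033121 0.40844975 0.28469859]
t 44.3 tcp [551.3 396.2 162.2] yaw 171.9 z [ 0.001  0.001 -1.   ] w 8.7 gf 69.3 F [-0.5 -0.2  0.3] T [ 0.02 -0.05  0.03] q6 -49.8
```

View pics/w5c.png

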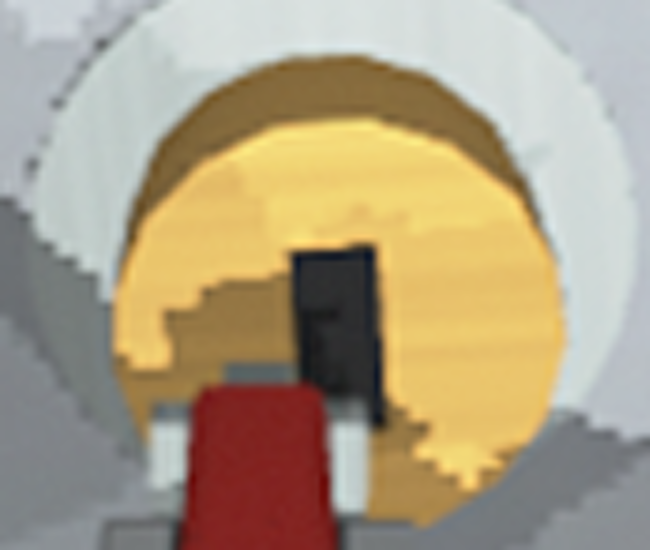

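>>> {"api": "send_rows", "payload": {"deltas": [{"delta_pos":[0.2,0.6,-1],"dr":[0,0,0.055]},{"delta_pos":[0.2,0.6,-2],"dr":[0,0,0.055]},{"delta_pos":[0.2,0.6,-2.5],"dr":[0,0,0.055]},{"delta_pos":[0.2,0.6,-2.5],"dr":[0,0,0.055]},{"delta_pos":[0.2,0.6,-2.5],"dr":[0,0,0.055]}]}}

```text
clock: 44.92
eef_pos: [0.553, 0.4024, 0.1365]
tool_rot: [[-0.996, 0.086, 0.0], [0.086, 0.996, 0.0], [-0.0, 0.0, -1.0]]
contact_force: [-0.0, 0.3, -0.3]
gripper_width: 0.0086
gripper_force: 69.3
```

>>> {"api": "send_rows", "payload": {"deltas": [{"delta_pos":[0,0,-0.3],"dr":[0,0,0]},{"delta_pos":[0,0,-0.6],"dr":[0,0,0]},{"delta_pos":[0,0,-0.8],"dr":[0,0,0]},{"delta_pos":[0,0,-0.8],"dr":[0,0,0]}]}}

```text
clock: 45.42
eef_pos: [0.5527, 0.4023, 0.128]
tool_rot: [[-0.996, 0.086, -0.001], [0.086, 0.996, -0.0], [0.0, -0.0, -1.0]]
contact_force: [0.6, -0.2, -0.8]
gripper_width: 0.0087
gripper_force: 69.3
```

```bash
python3 -c "
from h import *
st()"
```

```text
t 45.42 tcp [552.7 402.3 128. ] yaw 175.08 z [-0.001 -0.    -1.   ] w 8.7 gf 69.3 F [ 0.6 -0.2 -0.8] T [0.04 0.03 0.03] q6 -52.6
```

>>> {"api": "send_rows", "payload": {"deltas": [{"delta_pos":[0,0,-0.3],"dr":[0,0,0]},{"delta_pos":[0,0,-0.6],"dr":[0,0,0]},{"delta_pos":[0,0,-0.9],"dr":[0,0,0]},{"delta_pos":[0,0,-0.9],"dr":[0,0,0]}]}}

```text
clock: 45.92
eef_pos: [0.5526, 0.4022, 0.1188]
tool_rot: [[-0.996, 0.086, -0.001], [0.086, 0.996, -0.0], [0.001, -0.001, -1.0]]
contact_force: [-0.2, 0.7, -0.3]
gripper_width: 0.0084
gripper_force: 69.3
```

>>> {"api": "send_rows", "payload": {"deltas": [{"delta_pos":[0,0,-0.3],"dr":[0,0,0]},{"delta_pos":[0,0,-0.6],"dr":[0,0,0]},{"delta_pos":[0,0,-0.9],"dr":[0,0,0]},{"delta_pos":[0,0,-0.9],"dr":[0,0,0]}]}}

```text
clock: 46.42
eef_pos: [0.5526, 0.4023, 0.1099]
tool_rot: [[-0.996, 0.086, -0.001], [0.086, 0.996, -0.0], [0.001, -0.0, -1.0]]
contact_force: [0.3, -0.5, 0.2]
gripper_width: 0.0085
gripper_force: 69.3
```

```bash
python3 -c "
from h import *
st()"
```

```text
t 46.42 tcp [552.6 402.3 109.9] yaw 175.08 z [-0.001 -0.    -1.   ] w 8.5 gf 69.3 F [ 0.3 -0.5  0.2] T [ 0.05  0.04 -0.02] q6 -52.6
```

Beautifully free. Now seat it on the collar.

>>> {"api": "send_rows", "payload": {"deltas": [{"delta_pos":[0,0,-0.1],"dr":[0,0,0]},{"delta_pos":[0,0,-0.2],"dr":[0,0,0]},{"delta_pos":[0,0,-0.3],"dr":[0,0,0]},{"delta_pos":[0,0,-0.3],"dr":[0,0,0]}]}}

```text
clock: 46.92
eef_pos: [0.5529, 0.4025, 0.1079]
tool_rot: [[-0.996, 0.086, 0.0], [0.086, 0.996, 0.0], [-0.0, 0.0, -1.0]]
contact_force: [-1.9, -0.1, 4.9]
gripper_width: 0.0086
gripper_force: 70.0
```

>>> {"api": "send_rows", "payload": {"deltas": [{"delta_pos":[0,0,0],"dr":[0,0,-0.12]},{"delta_pos":[0,0,0],"dr":[0,0,-0.24]},{"delta_pos":[0,0,0],"dr":[0,0,-0.36]},{"delta_pos":[0,0,0],"dr":[0,0,-0.48]},{"delta_pos":[0,0,0],"dr":[0,0,-0.6]}]}}

```text
clock: 47.55
eef_pos: [0.5525, 0.4014, 0.1079]
tool_rot: [[-0.772, 0.636, -0.0], [0.636, 0.772, -0.002], [-0.001, -0.002, -1.0]]
contact_force: [-1.7, -2.9, 5.9]
gripper_width: 0.0088
gripper_force: 70.2
```

```bash
python3 -c "
from h import *
st()"
```

```text
t 47.55 tcp [552.5 401.4 107.9] yaw 140.5 z [-0.    -0.002 -1.   ] w 8.8 gf 70.2 F [-1.7 -2.9  5.9] T [-0.58  0.33  0.04] q6 -18.0
```

>>> {"api": "send_rows", "payload": {"deltas": [{"delta_pos":[0,0,0],"dr":[0,0,-0.1]},{"delta_pos":[0,0,0],"dr":[0,0,-0.2]},{"delta_pos":[0,0,0],"dr":[0,0,-0.3]},{"delta_pos":[0,0,0],"dr":[0,0,-0.4]}]}}

```text
clock: 48.05
eef_pos: [0.5521, 0.4011, 0.1079]
tool_rot: [[-0.464, 0.886, -0.001], [0.886, 0.464, -0.002], [-0.001, -0.002, -1.0]]
contact_force: [-3.2, -3.5, 6.1]
gripper_width: 0.0088
gripper_force: 70.3
```

```bash
python3 -c "
from h import *
st()"
```

```text
t 48.05 tcp [552.1 401.1 107.9] yaw 117.62 z [-0.001 -0.002 -1.   ] w 8.8 gf 70.3 F [-3.2 -3.5  6.1] T [-0.69  0.41  0.16] q6 4.9
```

>>> {"api": "send_rows", "payload": {"deltas": [{"delta_pos":[0,0,0],"dr":[0,0,-0.05]},{"delta_pos":[0,0,0],"dr":[0,0,-0.1]},{"delta_pos":[0,0,0],"dr":[0,0,-0.1]}]}}

```text
clock: 48.42
eef_pos: [0.552, 0.401, 0.1079]
tool_rot: [[-0.375, 0.927, -0.002], [0.927, 0.375, -0.002], [-0.002, -0.002, -1.0]]
contact_force: [-2.5, -4.2, 6.2]
gripper_width: 0.0086
gripper_force: 70.3
```

```bash
python3 -c "
from h import *
st()"
```

```text
t 48.42 tcp [552.  401.  107.9] yaw 112.05 z [-0.002 -0.002 -1.   ] w 8.6 gf 70.3 F [-2.5 -4.2  6.2] T [-0.71  0.49 -0.03] q6 10.5
```

>>> {"api": "send_rows", "payload": {"deltas": [{"delta_pos":[0,0,0],"dr":[0,0,-0.05]},{"delta_pos":[0,0,0],"dr":[0,0,-0.1]},{"delta_pos":[0,0,0],"dr":[0,0,-0.1]}]}}

```text
clock: 48.8
eef_pos: [0.5518, 0.4011, 0.1079]
tool_rot: [[-0.281, 0.96, -0.002], [0.96, 0.281, -0.002], [-0.002, -0.002, -1.0]]
contact_force: [-2.5, -3.9, 6.9]
gripper_width: 0.0083
gripper_force: 70.3
```

```bash
python3 -c "
from h import *
st()"
```

```text
t 48.8 tcp [551.8 401.1 107.9] yaw 106.33 z [-0.002 -0.002 -1.   ] w 8.3 gf 70.3 F [-2.5 -3.9  6.9] T [-0.62  0.5   0.13] q6 16.2
```

>>> {"api": "send_rows", "payload": {"deltas": [{"delta_pos":[0,0,0],"dr":[0,0,-0.05]},{"delta_pos":[0,0,0],"dr":[0,0,-0.1]},{"delta_pos":[0,0,0],"dr":[0,0,-0.1]},{"delta_pos":[0,0,0],"dr":[0,0,-0.1]}]}}

```text
clock: 49.3
eef_pos: [0.5516, 0.4012, 0.1079]
tool_rot: [[-0.186, 0.983, -0.002], [0.983, 0.186, -0.002], [-0.002, -0.002, -1.0]]
contact_force: [-3.4, -3.0, 6.1]
gripper_width: 0.0087
gripper_force: 70.7
```

```bash
python3 -c "
from h import *
st(); im,d,K=cap('wrist'); save('w6',im[120:370,150:370],2.2)
im,d,K=cap('top'); cv2.imwrite('pics/t4.png',cv2.resize(im[170:225,75:135,::-1],None,fx=10,fy=10,interpolation=2)) "
```

```text
t 49.3 tcp [551.6 401.2 107.9] yaw 100.7 z [-0.002 -0.002 -1.   ] w 8.7 gf 70.7 F [-3.4 -3.   6.1] T [-0.52  0.57  0.61] q6 21.8
```

View pics/w6.png

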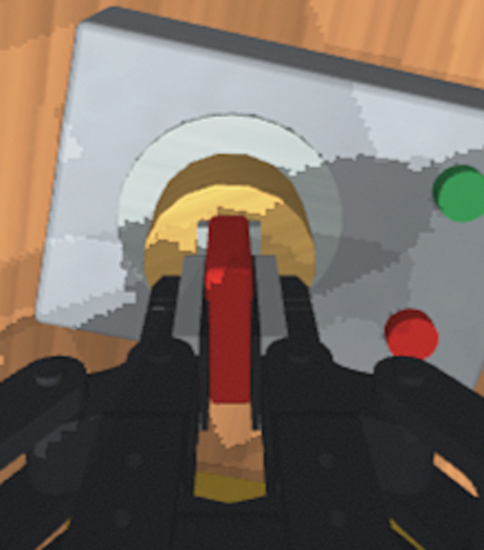

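The torque jumped to 0.61 N m, so the switch is at its end stop. I'll ease back into the middle of the play and lift the key out.

>>> {"api": "send_rows", "payload": {"deltas": [{"delta_pos":[0,0,0],"dr":[0,0,0.1]},{"delta_pos":[0,0,0],"dr":[0,0,0.2]},{"delta_pos":[0,0,0],"dr":[0,0,0.3]},{"delta_pos":[0,0,0.2],"dr":[0,0,0.3]}]}}

```text
clock: 49.9
eef_pos: [0.5526, 0.4021, 0.1091]
tool_rot: [[-0.465, 0.885, -0.001], [0.885, 0.465, -0.0], [-0.0, -0.001, -1.0]]
contact_force: [-1.3, -0.4, -0.5]
gripper_width: 0.0088
gripper_force: 69.3
```

```bash
python3 -c "
from h import *
st()"
```

```text
t 49.9 tcp [552.6 402.1 109.1] yaw 117.72 z [-0.001 -0.    -1.   ] w 8.8 gf 69.3 F [-1.3 -0.4 -0.5] T [-0.02  0.12  0.02] q6 4.8
```

>>> {"api": "send_rows", "payload": {"deltas": [{"delta_pos":[0,0,0.5],"dr":[0,0,0]},{"delta_pos":[0,0,1.2],"dr":[0,0,0]},{"delta_pos":[0,0,2],"dr":[0,0,0]},{"delta_pos":[0,0,2.8],"dr":[0,0,0]},{"delta_pos":[0,0,4],"dr":[0,0,0]}]}}

```text
clock: 50.52
eef_pos: [0.5529, 0.4024, 0.15]
tool_rot: [[-0.466, 0.885, 0.0], [0.885, 0.466, 0.0], [0.0, 0.0, -1.0]]
contact_force: [0.1, -0.6, -1.7]
gripper_width: 0.0088
gripper_force: 69.3
```

>>> {"api": "send_rows", "payload": {"deltas": [{"delta_pos":[-2,-1,3],"dr":[0,0,0]},{"delta_pos":[-4,-3,6],"dr":[0,0,0]},{"delta_pos":[-4,-3,6],"dr":[0,0,0]},{"delta_pos":[-4,-3,6],"dr":[0,0,0]}]}}

```text
clock: 51.02
eef_pos: [0.5133, 0.3727, 0.2096]
tool_rot: [[-0.466, 0.885, 0.001], [0.885, 0.466, 0.001], [0.0, 0.001, -1.0]]
contact_force: [-0.4, 0.5, -1.4]
gripper_width: 0.0088
gripper_force: 69.3
```

```bash
python3 -c "
from h import *
st(); im,d,K=cap('top'); cv2.imwrite('pics/t5.png',cv2.resize(im[160:235,65:165,::-1],None,fx=4,fy=5,interpolation=2))
im2,d,K2=cap('wrist'); a=cv2.resize(im[170:225,75:135],(400,366)); b=cv2.resize(im2,(400,300)); b=np.vstack([b,np.zeros((66,400,3),np.uint8)]); save('c6',np.hstack([a,b]),1)
u,v=pix(K2,[.552,.402,.08]); print(u,v)
for c in ('top','wrist'):
  print([ (round(r['p'],2),np.round(w(K if c=='top' else K2,r['location'])*1000)) for r in robot.pinpoint('slot',c)])"
```

```text
t 51.02 tcp [513.3 372.7 209.6] yaw 117.78 z [ 0.001  0.001 -1.   ] w 8.8 gf 69.3 F [-0.4  0.5 -1.4] T [-0.01  0.   -0.01] q6 4.4
307.87988944746326 182.18898584043126
[(0.62, array([625.,  82.,  52.])), (0.53, array([552., 402.,  80.])), (0.29, array([609.,  26.,  51.]))]
[(0.66, array([550., 404.,  77.])), (0.36, array([623., 244.,  50.]))]
```

View pics/c6.png

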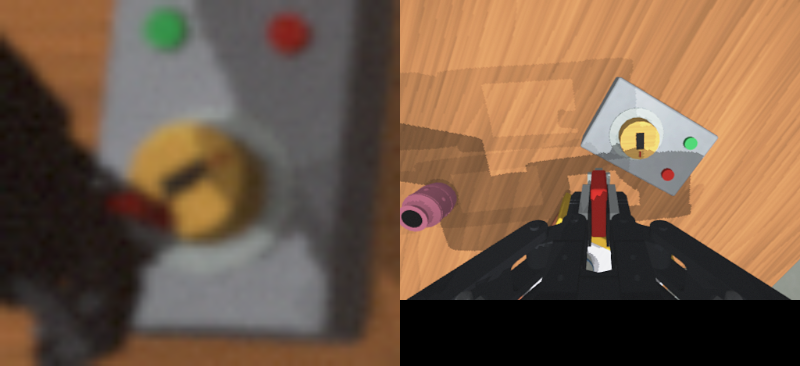

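The slot is at (190,180) in the top crop, turned to about −60°, and the key is out and held. I'm at the limit for viewed pictures, so I'll check the angle numerically and carry the key back.

```bash
python3 -c "
from h import *
im,d,K=cap('wrist'); T=np.array(K['world_from_camera'])
def bp(u,v,z):
  r=T[:3,:3]@np.array([(u-K['cx'])/K['fx'],(v-K['cy'])/K['fy'],1]); return T[:3,3]+r*(z-T[2,3])/r[2]
B=np.array([bp(u,v,.08) for v in range(384) for u in range(512)]).reshape(384,512,3)
m=(np.hypot(B[...,0]-.552,B[...,1]-.4025)<.017)&(im.max(2)<80)
n,l,s,c=cv2.connectedComponentsWithStats(m.astype(np.uint8)); i=1+np.argmax(s[1:,4]); Q=B[l==i][:,:2]*1000
print(s[1:,4],cv2.minAreaRect(Q.astype(np.float32))); st()"
```

```text
[187] ((550.4713134765625, 403.1603698730469), (8.06311321258545, 18.505220413208008), 31.464643478393555)
t 51.27 tcp [512.9 372.5 208. ] yaw 117.79 z [-0.002 -0.001 -1.   ] w 8.8 gf 69.3 F [-0.6 -0.3 -0.7] T [ 0.01  0.05 -0.02] q6 4.4
```

>>> {"api": "send_rows", "payload": {"deltas": [{"delta_pos":[-0.5,-5,0],"dr":[0,0,0.16]},{"delta_pos":[-1,-10.5,0],"dr":[0,0,0.32]},{"delta_pos":[-1.5,-16,0],"dr":[0,0,0.48]},{"delta_pos":[-2,-21.5,0],"dr":[0,0,0.64]},{"delta_pos":[-2.5,-27,0],"dr":[0,0,0.8]}]}}

```text
clock: 51.9
eef_pos: [0.4878, 0.1009, 0.2088]
tool_rot: [[-0.961, 0.276, -0.0], [0.276, 0.961, -0.0], [0.0, -0.0, -1.0]]
contact_force: [1.1, -0.3, -0.8]
gripper_width: 0.0086
gripper_force: 69.3
```

>>> {"api": "send_rows", "payload": {"deltas": [{"delta_pos":[-0.5,-5.5,0],"dr":[0,0,0.16]},{"delta_pos":[-1,-11,0],"dr":[0,0,0.32]},{"delta_pos":[-1.5,-16.5,0],"dr":[0,0,0.4]},{"delta_pos":[-1.8,-22,0],"dr":[0,0,0.4]},{"delta_pos":[-2,-27.5,0],"dr":[0,0,0.4]}]}}

```text
clock: 52.52
eef_pos: [0.4677, -0.1744, 0.2089]
tool_rot: [[-0.993, -0.114, -0.0], [-0.114, 0.993, 0.0], [0.0, 0.0, -1.0]]
contact_force: [0.3, 0.2, -1.0]
gripper_width: 0.0086
gripper_force: 69.3
```

>>> {"api": "send_rows", "payload": {"deltas": [{"delta_pos":[-0.3,-5.5,0],"dr":[0,0,0.05]},{"delta_pos":[-0.6,-11,0],"dr":[0,0,0.1]},{"delta_pos":[-0.9,-16.5,-1],"dr":[0,0,0.139]},{"delta_pos":[-1.2,-22,-4],"dr":[0,0,0.139]},{"delta_pos":[-1.2,-25,-7],"dr":[0,0,0.139]}]}}

```text
clock: 53.15
eef_pos: [0.4559, -0.4262, 0.1381]
tool_rot: [[-0.969, -0.249, 0.001], [-0.249, 0.969, -0.001], [-0.0, -0.002, -1.0]]
contact_force: [0.4, 0.1, -1.0]
gripper_width: 0.0086
gripper_force: 69.3
```

>>> {"api": "send_rows", "payload": {"deltas": [{"delta_pos":[0,0,-2],"dr":[0,0,0]},{"delta_pos":[0,0,-2],"dr":[0,0,0]},{"delta_pos":[0,0,-2],"dr":[0,0,0]}]}}

```text
clock: 53.52
eef_pos: [0.4563, -0.4226, 0.1195]
tool_rot: [[-0.968, -0.251, 0.0], [-0.251, 0.968, -0.0], [-0.0, -0.0, -1.0]]
contact_force: [-0.3, 0.2, -0.4]
gripper_width: 0.0086
gripper_force: 69.3
```

```bash
python3 -c "
from h import *
st(); wj(.4,.51,-.48,-.37,.030,.039,100); 
im,d,K=cap('side')
print([(round(r['p'],2),np.round(w(K,r['location'])*1000)) for r in robot.pinpoint('key','side')])"
```

```text
t 53.52 tcp [ 456.3 -422.6  119.5] yaw -165.47 z [ 0. -0. -1.] w 8.6 gf 69.3 F [-0.3  0.2 -0.4] T [ 0.05 -0.05 -0.03] q6 -151.2
wj 4973 [ 454.8 -423. ] [60.8 60.3] 15.8
[(0.67, array([ 594., -196.,    1.])), (0.63, array([ 453., -427.,   72.]))]
```

The slot reads −58.5°, within about 0.6° of the expected end-stop angle. I'll put the key back in its holder.

>>> {"api": "send_rows", "payload": {"deltas": [{"delta_pos":[0,-0.1,-1.5],"dr":[0,0,0]},{"delta_pos":[0,-0.1,-3],"dr":[0,0,0]},{"delta_pos":[0,-0.1,-3],"dr":[0,0,0]}]}}

```text
clock: 54.05
eef_pos: [0.4547, -0.4223, 0.0872]
tool_rot: [[-0.968, -0.251, -0.003], [-0.251, 0.968, 0.003], [0.002, 0.004, -1.0]]
contact_force: [0.1, -0.1, 0.1]
gripper_width: 0.0087
gripper_force: 69.3
```

>>> {"api": "send_rows", "payload": {"deltas": [{"delta_pos":[0,0,-0.3],"dr":[0,0,0]},{"delta_pos":[0,0,-0.6],"dr":[0,0,0]},{"delta_pos":[0,0,-0.8],"dr":[0,0,0]},{"delta_pos":[0,0,-0.8],"dr":[0,0,0]}]}}

```text
clock: 54.55
eef_pos: [0.4558, -0.4236, 0.0813]
tool_rot: [[-0.968, -0.25, -0.0], [-0.25, 0.968, 0.0], [0.0, 0.0, -1.0]]
contact_force: [0.0, -0.8, -1.1]
gripper_width: 0.0085
gripper_force: 69.3
```

```bash
python3 -c "
from h import *
st()"
```

```text
t 54.55 tcp [ 455.8 -423.6   81.3] yaw -165.49 z [-0.  0. -1.] w 8.5 gf 69.3 F [ 0.  -0.8 -1.1] T [-0.02  0.02 -0.01] q6 -151.3
```

Its tip is 4.6 mm inside the slot with no contact. I'll continue down.

>>> {"api": "send_rows", "payload": {"deltas": [{"delta_pos":[0,0,-0.4],"dr":[0,0,0]},{"delta_pos":[0,0,-0.8],"dr":[0,0,0]},{"delta_pos":[0,0,-1.2],"dr":[0,0,0]},{"delta_pos":[0,0,-1.5],"dr":[0,0,0]}]}}

```text
clock: 55.05
eef_pos: [0.4557, -0.4235, 0.0659]
tool_rot: [[-0.968, -0.25, -0.0], [-0.25, 0.968, 0.0], [0.0, 0.0, -1.0]]
contact_force: [0.4, 0.9, -1.1]
gripper_width: 0.0088
gripper_force: 69.3
```

>>> {"api": "send_rows", "payload": {"deltas": [{"delta_pos":[0,0,-0.2],"dr":[0,0,0]},{"delta_pos":[0,0,-0.4],"dr":[0,0,0]},{"delta_pos":[0,0,-0.55],"dr":[0,0,0]},{"delta_pos":[0,0,-0.55],"dr":[0,0,0]}]}}

```text
clock: 55.55
eef_pos: [0.4559, -0.4236, 0.0619]
tool_rot: [[-0.968, -0.251, 0.0], [-0.251, 0.968, -0.0], [-0.0, -0.001, -1.0]]
contact_force: [-1.4, 1.1, 5.7]
gripper_width: 0.009
gripper_force: 70.4
```

>>> {"api": "send_rows", "payload": {"deltas": [{"delta_pos":[0,0,0],"dr":[0,0,0]},{"delta_pos":[0,0,0],"dr":[0,0,0]},{"delta_pos":[0,0,0],"dr":[0,0,0]},{"delta_pos":[0,0,0],"dr":[0,0,0]}], "claw": -0.3}}

```text
clock: 56.05
eef_pos: [0.4558, -0.4236, 0.0606]
tool_rot: [[-0.968, -0.251, -0.0], [-0.251, 0.968, 0.0], [0.0, 0.0, -1.0]]
contact_force: [-0.7, 0.5, -0.3]
gripper_width: 0.0557
gripper_force: 0.0
```

>>> {"api": "send_rows", "payload": {"deltas": [{"delta_pos":[0,0,3],"dr":[0,0,0]},{"delta_pos":[0,0,8],"dr":[0,0,0]},{"delta_pos":[0,0,13],"dr":[0,0,0]},{"delta_pos":[0,0,13],"dr":[0,0,0]},{"delta_pos":[0,0,13],"dr":[0,0,0]}]}}

```text
clock: 56.68
eef_pos: [0.4556, -0.4233, 0.1906]
tool_rot: [[-0.968, -0.251, -0.0], [-0.251, 0.968, 0.0], [0.0, 0.0, -1.0]]
contact_force: [-0.8, 0.3, -0.7]
gripper_width: 0.0556
gripper_force: 0.0
```

```bash
python3 -c "
from h import *
st(); wj(.4,.51,-.48,-.37,.055,.085,100); im,P=wj(.4,.51,-.48,-.37,.030,.039,100)
m=(abs(P[...,0]-.455)<.03)&(abs(P[...,1]+.422)<.03)&(im[...,0]>130)&(im[...,1]<80)&(P[...,2]>.05); print('key top z',np.percentile(P[m][:,2],[50,95]))
im,P=tray(); jars()
h=cv2.cvtColor(im,cv2.COLOR_RGB2HSV)
m=(abs(P[...,0]-.435)<.06)&(abs(P[...,1]+.016)<.06)&(P[...,2]>.04)&(P[...,2]<.06); print('pot',cv2.minAreaRect((P[m][:,:2]*1000).astype(np.float32)),np.median(P[m][:,2]))
for n,(x,y) in dict(blue=(.789,-.111),green=(.797,.027),glaze=(.782,.192)).items():
  for t,Q in (('old',np.load('top0.npz')['P']),('new',P)):
    m=(abs(Q[...,0]-x)<.06)&(abs(Q[...,1]-y)<.06)&(Q[...,2]>.015); print(n,t,np.round(Q[m].mean(0),3))
L=[]
Q=P[(P[...,2]>.062)&(P[...,2]<.0695)&(P[...,1]>.2)&(P[...,1]<.25)]
S=P[(P[...,2]>.0705)&(P[...,2]<.076)&(P[...,1]>.21)&(P[...,1]<.27)]
for x in (.56,.6,.64,.68): print(x,np.round([Q[abs(Q[:,0]-x)<.008][:,1].max(),S[abs(S[:,0]-x)<.008][:,1].min()],4))"
```

```text
t 56.67 tcp [ 455.6 -423.3  190.6] yaw -165.49 z [-0.  0. -1.] w 55.6 gf 0.0 F [-0.8  0.3 -0.7] T [0.04 0.02 0.  ] q6 -151.3
wj 422 [ 453.4 -422.2] [33.5  9. ] 14.6
wj 3092 [ 454.3 -422.5] [60.5 60. ] 15.9
key top z [0.06637762 0.06759801]
tray [615.  130.4] [215.5 171.5] 87.88
jar z 0.052 221 [336.8 157.1] [40. 40.]
jar z 0.106 211 [651. 181.] [40. 41.]
jar z 0.106 212 [624.5  82.9] [39. 40.]
jar z 0.106 214 [572.4 186.6] [39. 39.]
jar z 0.106 218 [568.7  84.9] [40. 39.]
pot ((435.73138427734375, -15.062114715576172), (40.28364562988281, 42.18587112426758), 44.31138610839844) 0.05029480823660004
blue old [ 0.796 -0.114  0.032]
blue new [ 0.796 -0.115  0.031]
green old [0.806 0.03  0.031]
green new [0.806 0.03  0.031]
glaze old [0.775 0.188 0.072]
glaze new [0.775 0.188 0.072]
0.56 [0.249  0.2401]
0.6 [0.2441 0.2368]
0.64 [0.2427 0.2394]
0.68 [0.2417 0.2406]
```

```bash
python3 -c "
from station import robot
print(robot.close_job())"
```

```text
the job is handed in; nothing more can be done
None
```

I finished the job and handed it in at about 57 s: the pot is on the mat, four jars stand upright in the tray square against the stop, the switch is at its end stop (on), and the key is back fully in its holder; one jar was found about 3 cm from its place but still upright, and the bowls and glaze jar did not move.

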